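Hang a bin on the slatted panel

TASK

Hang the loose steel bin on the slatted wooden panel, in the gap between the bin and the prong hook that already hang there: tip its front up so that the lip on its back goes into the groove and up behind the upper slat, then swing it down until it hangs level and fully home, its back flat against the panel. Leave the tin, cup, jar and shaker standing where they are.

Things in the scene. Friction and masses are not known exactly. Their poses are not given: they have to be found in the camera images.
- bin_mid (a point): Loose steel bin to hang: open tub 70 mm deep (x) x 50 wide (y) x 60 high (z), walls 3, about 0.15 kg, upright on the worktop; grip it across its plain sides (50 mm). Point: centre of the tub, 30 mm above its underside. +x runs from its front to its back, +z up; outer back face at x +35. The only loose thing with a lip; a like bin already hangs on the panel.
- bin_neck (a point): On the loose bin's outer back face (35 mm behind, 26 mm above bin_mid; same axes), at the underside of the flat neck, 40 mm wide, 4 thick, upper side level with the rim, that runs 12 mm straight back (+x) and turns up into the lip. The lip is 4 mm thick; clear gap between back face and lip 8 mm.
- bin_lip (a point): Middle of the top edge of the loose bin's upright lip (40 mm wide, 4 thick): 10 mm behind and 33 mm above bin_neck, 45 mm behind and 59 mm above bin_mid; same axes.
- groove (a point): Slatted wooden panel: fixed upright stand 420 mm wide, 215 high. Point: on its front face, midway along, at the groove mouth's lower edge (top edge of the lower slat, 150 mm above the worktop). +x into the panel, +y along the groove, to the robot's left, +z up. Mouth 24 mm high, full width. Lower slat: 5 mm thick, face goes on 100 mm down. Bin home: bin_neck lies at this height and face.
- groove_top (a point): On the panel's front face 24 mm above groove: bottom edge of the upper slat (5 mm thick, 32 high, top cap above it). Behind both slats is a hollow 28 mm deep (5 to 33 mm behind the face), going up to 56 mm above groove and also down behind the lower slat. Bin home: its lip stands about 9 mm up behind the upper slat. Same axes as groove.
- hung_bin: Fixed bin of the same kind already hanging 155 mm to one side (left or right varies) of the panel's middle, reaching 70 mm out from the face, its underside 94 mm above the worktop. Origin: centre of its underside. The middle 220 mm of the groove is free.
- prong: Fixed steel prong hook (plate 30 mm wide) hanging near the other end, 155 mm from the middle, reaching 70 mm out. Origin: 35 mm in front of the panel's face, 56 mm below the groove's lower edge.
- tea_tin: Round tin, 58 mm across, 72 mm high, standing loose on the worktop; origin at the centre of its underside. To be left alone.
- espresso_cup: Small cup with a handle, 60 x 90 mm, 52 mm high, standing loose; origin at its underside. To be left alone.
- spice_jar_a: Spice jar, 46 mm across, 106 mm high, standing loose; origin at its underside. To be left alone.
- pepper_shaker: Shaker, 44 mm across, 90 mm high, standing loose; origin at its underside. To be left alone.
Things that resemble listed ones, but are neither listed nor needed, are in the scene too. Leave any blue or purple look-alike of the part that bears bin_mid alone.

How it is judged:
By the outcome, as a careful person would: the job done as asked, in the order asked, and still so for the second after the job is handed in, with the robot touching nothing.
It also fails if it takes over 56 s, if anything falls off the work surface, if the arm or the gripper's body presses on something with over 40 N, if the wrist force passes 120 N, or if a joint passes its speed limit or range.

ROBOT

A 6-joint arm with a two-finger parallel gripper is mounted at the origin on a cart in front of the work surface, level with it; the furniture and walls round the work are solid. World frame = base frame: x ahead of the robot, y to its left, z up, the work surface at z = 0. Lengths are in mm, angles in rad, forces in N, time in s.
With the tool pointing down it reaches from about 350 to 875 mm from the base axis. Payload 15.5 kg.
Tool frame: the origin (TCP) lies between the finger pads; the fingertips stand 11 mm ahead of it and the grasp point (between the pads) lies 8 mm behind it; z points along the fingers, y is the line along which they close (so a half turn about z gives the same grasp; the last joint's range is limited). The gripper opens to 85 mm and grips with 20 to 120 N. Pads are 22 mm wide; open, the fingers measure 114 mm over their backs; the gripper's body (76 mm by 85 mm) begins 54 mm behind the grasp point. The pads swing forward as they close: fully open they stand 13 mm farther back than shut.
Start: joints at [-1.246, 0.494, 1.345, -0, 1.302, -0.096], TCP at [254.737, -570.732, 215.677] pointing down, gripper open.
Joint ranges: [-2.91, 2.91], [-0.82, 2.16], [0.22, 2.67], [-1.22, 4.37], [0.12, 2.79], [-3.08, 3.08]. Speed limits (rad/s): [1.89, 1.89, 2.57, 3.01, 3.01, 3.01].

INTERFACE

Orientations are given as a 3x3 rotation matrix whose columns are the frame's x, y, z axes.
In Python, from rig import read_state, camera, workorder, look_for, outline_of, landmark_of gives the robot as it stands.
- The arm moves only by the tool step_arm, never from a script. Its argument "rows" is one flat list of numbers, 7 for each row, row after row: the shift along the tool's x, y, z in m, then the turn, a rotation vector about the tool's x, y, z in rad, then the closure, from -1 (fully open) to 1 (shut), so that 0 is half open. In form: [dx, dy, dz, rx, ry, rz, jaw, dx, dy, dz, rx, ry, rz, jaw, ...]. A call has 1 to 20 rows; each row is the pose to reach, as a shift and turn from the pose commanded when the call began, along the tool's axes at that moment; what a row does not reach only later rows make up. A row lasts 1/8 s, in which the tool goes at most 62.5 mm and 10.7 degrees, less where a joint would pass 70% of its speed; a pose out of reach is approached as far as the arm can. A call with a gripper value outside its range is refused whole. The fingers move at their own pace and stop on an object; the grip force is fixed at half the most. Time passes only in rows, so rows that repeat a pose let the fingers close. It gives the time, the measured TCP pose, the force, the opening and the grip force at its end, in the units of the state.
- read_state(): the state, without advancing time (a new reading comes with each control period).
- camera(name): name is "side" or "top"; returns a dict with "image" (384x512x3 uint8, red, green, blue), "camera_matrix" (3x3 intrinsics, pixels), "world_to_cam" (4x4, takes a point from world to camera coordinates). Camera axes: x right, y up, looking along -z (the intrinsics and any distortion apply to the point x, -y, -z); pixel columns grow to the right and rows downward; lengths in mm; the calibration is good to about 2 mm. A picture is of the moment at which its call begins. There is no depth.
- workorder.job_done(): hands the job in; it is judged then, once.
Trained networks look in a picture, given as the dict that the camera call returned (one of the last four; its "shot" number tells which), for a name from the list of things; names that differ only in an ending like _2 or _b are one class to them, and where a whole thing is asked for, a point or a joint stands for the part that bears it (a point fixed in the world has none). Each returns a list of dicts, best first, with "confidence" (0 to 1); they miss things now and then, are a little off and sometimes report something else, mostly with a low value. They report only what shows in the picture. A call takes as long as a camera call. They do not tell look-alikes from the thing itself.
- look_for(name, picture): "centre" ([x, y, z] in mm, in the coordinates of the camera as it stood for that picture, good to about 4 mm: the middle of the surface that is visible of it).
- outline_of(name, picture): "region" (384x512 bool, what is visible of it).
- landmark_of(name, picture): "centre" ([x, y, z] in mm, in the coordinates of the camera as it stood for that picture, good to about 4 mm: a listed point, or the origin of a listed thing).
The state is a dict: "clock": time; "joint_pos": joint angles; "dq": joint speeds; "joint_efforts": joint torques, N m; "tcp_pos": TCP position; "orientation": TCP orientation; "contact_force": force on the tool from outside, world axes, zero at the start; "torque": the same for the moment, N m; "finger_gap": finger opening in mm; "finger_force": force on a finger pad.
Only numpy, scipy, OpenCV 4.12 (cv2) and the standard library are available. Lean on these libraries where they do the work, as an engineer would, in place of code of your own. Each camera call takes 0.05 s, during which the arm holds its last target. There are 200 camera calls.

## Working session

There is one attempt and no reset: what is moved stays moved. The work goes in short steps, Python scripts to look and compute and a tool call to move; the robot and the scene stay as the last step left them, time stands still between calls to the robot, and variables do not carry over. Pictures are saved under pics/ and viewed, at most 10 in all, crops included, and the job is handed in when it is done.

Besides the shell and the picture viewer there is one more tool, called after ">>>" in YAML: its name, and indented under it one key for each argument. step_arm: Moves the arm, as the interface text tells. Its arguments: {"type":"object","properties":{"rows":{"type":"array","items":{"type":"number"}}},"required":["rows"]}

```bash
mkdir -p pics
cat > h.py <<'E'
import numpy as np,cv2
from rig import read_state, camera, workorder, look_for, outline_of, landmark_of
def w(pic,c):
    return (np.linalg.inv(pic["world_to_cam"])@np.r_[c,1])[:3]
def px(pic,p):
    c=(pic["world_to_cam"]@np.r_[p,1])[:3]; q=pic["camera_matrix"]@np.array([c[0],-c[1],-c[2]]); return q[:2]/q[2]
E
python3 - <<'E'
from h import *
np.set_printoptions(precision=1,suppress=True)
ims=[]
for n in("side","top"):
    p=camera(n); ims.append(p["image"]); cv2.imwrite(f"pics/{n}0.png",p["image"][:,:,::-1])
    print(n,p.keys(),p["world_to_cam"],p["camera_matrix"])
    for t in "bin_mid bin_neck bin_lip groove groove_top hung_bin prong tea_tin espresso_cup spice_jar_a pepper_shaker".split():
        for r in landmark_of(t,p)[:4]: print(n,t,round(r["confidence"],2),w(p,r["centre"]),px(p,w(p,r["centre"])))
s=read_state();print(s["tcp_pos"],s["orientation"],s["contact_force"],s["clock"])
E
```

```text
side dict_keys(['image', 'camera_matrix', 'world_to_cam', 'shot']) [[    1.     -0.1    -0.   -552. ]
 [    0.      0.4     0.9  -126.2]
 [   -0.     -0.9     0.4 -1178.5]
 [    0.      0.      0.      1. ]] [[351.8   0.  257.9]
 [  0.  351.8 192.1]
 [  0.    0.    1. ]]
side bin_mid 0.84 [ 611.2 -199.4   30.8] [281.7 248.4]
side bin_mid 0.77 [ 573.9 -319.5   26.8] [272.6 276.8]
side bin_mid 0.66 [453.7 161.5  29.5] [229.4 196.5]
side bin_neck 0.79 [ 592.7 -172.7   58.5] [274.5 235.5]
side bin_neck 0.79 [ 610.3 -317.3   53.2] [286.8 267.3]
side bin_lip 0.98 [ 586.9 -158.7   90.2] [272.2 223.7]
side bin_lip 0.79 [495.6 180.9  86. ] [240.  180.4]
side bin_lip 0.71 [ 618.3 -318.6   85.1] [290.4 257. ]
side groove 0.6 [659.1 104.9 152.2] [286. 170.]
side groove_top 0.87 [659.5 105.1 177.6] [286.2 163.2]
side hung_bin 0.72 [621.1 -48.6  94.7] [279.8 204.7]
side prong 0.56 [633.  262.3  97.3] [274.2 168.7]
side tea_tin 0.84 [ 450.4 -138.1    1.7] [226.7 247.2]
side espresso_cup 0.68 [446.8 -13.1   3.7] [226.7 225.8]
side spice_jar_a 0.48 [497.1 349.5   3.3] [240.7 182.8]
side pepper_shaker
[... 845 characters left out ...]
.6]
top bin_lip 0.66 [ 619.7 -315.5   85.2] [361.2 161.6]
top groove 0.61 [660.7 105.4 150.7] [215.4 144.6]
top groove_top 0.71 [659.1 100.1 175.8] [216.3 143.1]
top hung_bin 0.59 [621.4 -50.6  93.2] [271.  161.6]
top prong 0.72 [631.1 259.5  92.5] [165.3 159.8]
top tea_tin 0.75 [ 448.2 -143.    -0. ] [300.5 221.5]
top espresso_cup 0.92 [438.  -16.2   5. ] [259.8 225.3]
top spice_jar_a 0.76 [495.7 345.4   8.6] [144.  207.9]
top pepper_shaker 0.72 [ 437.9 -359.8    5.5] [370.9 224.1]
top pepper_shaker 0.57 [450.  158.9  26.7] [202.6 221.8]
top pepper_shaker 0.26 [497.4 348.    2.9] [143.7 207.6]
[ 254.7 -570.7  215.7] [[ 0.9  0.4 -0. ]
 [ 0.4 -0.9  0. ]
 [-0.  -0.  -1. ]] [ 0.1  0.9 -0.3] 1.2
```

```bash
python3 -c "
import cv2,numpy as np
a=[cv2.imread(f'pics/{n}0.png') for n in('side','top')]
cv2.imwrite('pics/both0.png',cv2.resize(np.vstack(a),(800,1200))[:,:]) if 0 else None"; ls pics
```

```text
side0.png
top0.png
```

View pics/side0.png

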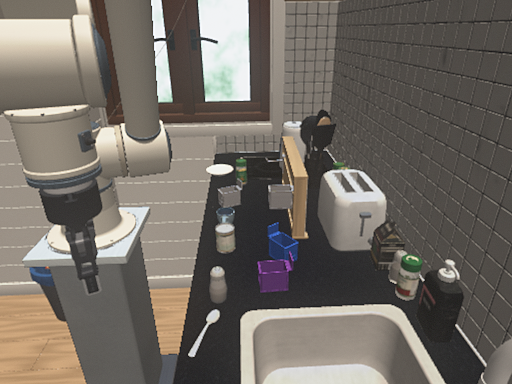

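View pics/top0.png

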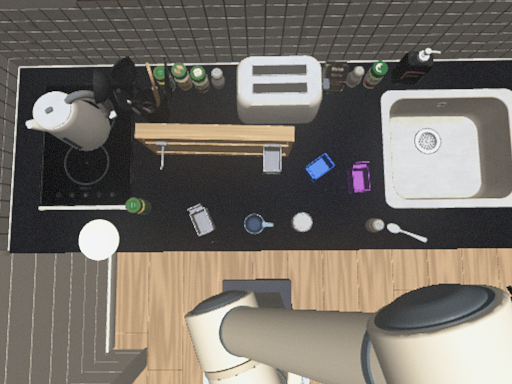

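The loose grey bin is at side (230,196) and top (201,221), with blue and purple decoys at top (320,167) and (360,178). The panel runs along top row ~135–150, with the hung bin at (271,158) and the prong at (163,155). Next I'll refine the bin and panel yaw and plan the insertion path in 2D.

```bash
cat > fit.py <<'E'
from h import *
from scipy.optimize import minimize
np.set_printoptions(precision=2,suppress=True)
box=lambda a,b:np.array([[x,y,z] for x in(a[0],b[0]) for y in(a[1],b[1]) for z in(a[2],b[2])],float)
parts=[box((-35,-25,-30),(35,25,30)),box((35,-20,26),(47,20,30)),box((43,-20,26),(47,20,59))]
S=4
obs=[]
top=None
for n in("side","top"):
    p=camera(n)
    if n=="top": top=p
    for r in outline_of("bin_mid",p):
        ys,xs=np.nonzero(r["region"]); c0=px(p,[452,163,30])
        if np.hypot(xs.mean()-c0[0],ys.mean()-c0[1])<15:
            print(n,r["confidence"],len(xs),xs.mean(),ys.mean())
            obs.append((p,cv2.resize(r["region"].astype(np.uint8),None,fx=S,fy=S,interpolation=cv2.INTER_NEAREST)));break
def cost(v):
    R=cv2.Rodrigues(np.array([0,0,v[2]/50]))[0]; e=0
    for p,m in obs:
        k=np.zeros_like(m)
        for b in parts:
            q=np.array([px(p,R@t+[v[0],v[1],30]) for t in b])
            q=((q+.5)*S*16-8).astype(np.int32)
            cv2.fillConvexPoly(k,cv2.convexHull(q),1,shift=4)
        e+=(k!=m).sum()
    return e
best=min((minimize(cost,[452+a,163,y*50],method="Nelder-Mead",options=dict(initial_simplex=np.array([452+a,163,y*50])+np.vstack([np.zeros(3),np.eye(3)*6]))) for a in(-3,3) for y in(.2,.35,.5)),key=lambda r:r.fun)
print("bin",best.x[:2],np.degrees(best.x[2]/50),best.fun)
im=top["image"][110:250,120:310,::-1]
cv2.imwrite("pics/crop1.png",cv2.resize(im,None,fx=4,fy=4,interpolation=cv2.INTER_CUBIC)[:560,:760])
for a in(-210,210):
  for z in (215,174,150,50,0): print(a,z,px(top,[660,104+a,z]))
E
python3 fit.py
cat > plan.py <<'E'
import numpy as np,heapq
from itertools import product
def rect(a,b,c,d,s=1.0):
    X=np.linspace(a,b,max(2,int((b-a)/s)+1));Z=np.linspace(c,d,max(2,int((d-c)/s)+1))
    return np.vstack([[(x,c) for x in X],[(x,d) for x in X],[(a,z) for z in Z],[(b,z) for z in Z]])
P=np.vstack([rect(-70,0,-56,4),rect(0,12,0,4),rect(8,12,0,33)])
obst=[(0,5,-150,0),(0,5,24,56),(33,60,-150,80),(-15,33,56,65)]
brects=[(-70,0,-56,4),(0,12,0,4),(8,12,0,33)]
oc=np.array([(0,0),(5,0),(0,24),(5,24)])
def sd(p,r):
    d=np.stack([np.maximum(r[0]-p[:,0],p[:,0]-r[1]),np.maximum(r[2]-p[:,1],p[:,1]-r[3])],1)
    return np.hypot(*np.maximum(d,0).T)+np.minimum(d.max(1),0)
def clr(x,z,t):
    c,s=np.cos(t),np.sin(t); R=np.array([[c,s],[-s,c]])
    Q=P@R.T+[x,z]
    a=min(sd(Q,o).min() for o in obst)
    C=(oc-[x,z])@R
    return min(a,min(sd(C,b).min() for b in brects))
xs=np.arange(-60,5.1,1);zs=np.arange(-10,20.1,1);ts=np.radians(np.arange(0,91,3))
C=np.array([[[clr(x,z,t) for t in ts] for z in zs] for x in xs])
g=tuple(np.abs(a-b).argmin() for a,b in((xs,0),(zs,0),(ts,0)))
# widest path (maximin) with clearance capped, from home outward
import sys
pen=lambda c:1/(np.clip(c+1.2,.05,4))**2
D={g:0};pr={};h=[(0,g)];
while h:
    d,n=heapq.heappop(h)
    if d>D[n]: continue
    if n[0]==0: break
    for k in product((-1,0,1),repeat=3):
        m=tuple(np.add(n,k))
        if any(i<0 or i>=L for i,L in zip(m,C.shape)) or m==n or C[m]<-1.0: continue
        e=d+pen(C[m])*np.linalg.norm(k)
        if e<D.get(m,1e18): D[m]=e;pr[m]=n;heapq.heappush(h,(e,m))
path=[n]
while n!=g: n=pr[n];path.append(n)
for n in path: print(xs[n[0]],zs[n[1]],round(np.degrees(ts[n[2]])),round(C[n],2))
E
python3 plan.py
```

```text
side 0.79 499 229.15230460921845 195.6112224448898
top 0.85 521 200.48368522072937 218.5911708253359
bin [450.7  159.38] 23.291595660571193 1709.0
-210 215 [293.6  138.08]
-210 174 [292.17 141.84]
-210 150 [291.38 143.9 ]
-210 50 [288.47 151.57]
-210 0 [287.2  154.91]
210 215 [133.14 140.3 ]
210 174 [138.16 143.95]
210 150 [140.91 145.95]
210 50 [151.15 153.4 ]
210 0 [155.62 156.66]
-60.0 8.0 54 27.0
-59.0 8.0 54 26.03
-58.0 8.0 54 25.06
-57.0 8.0 54 24.09
-56.0 8.0 54 23.13
-55.0 8.0 54 22.17
-54.0 8.0 54 21.21
-53.0 8.0 54 20.26
-52.0 8.0 54 19.31
-51.0 8.0 54 18.37
-50.0 8.0 54 17.43
-49.0 8.0 54 16.5
-48.0 8.0 54 15.58
-47.0 8.0 54 14.68
-46.0 8.0 54 13.78
-45.0 8.0 54 12.9
-44.0 8.0 54 12.04
-43.0 8.0 54 11.2
-42.0 8.0 54 10.38
-41.0 8.0 54 9.57
-40.0 8.0 54 8.77
-39.0 8.0 54 7.96
-38.0 8.0 54 7.15
-37.0 8.0 54 6.34
-36.0 8.0 54 5.53
-35.0 8.0 54 4.73
-34.0 8.0 54 4.03
-33.0 8.0 54 3.47
-32.0 8.0 54 3.13
-31.0 8.0 54 3.08
-30.0 8.0 54 3.08
-29.0 8.0 54 3.08
-28.0 8.0 54 3.08
-27.0 8.0 54 3.08
-26.0 8.0 54 3.1
-25.0 8.0 54 3.38
-24.0 8.0 54 3.9
-23.0 8.0 51 2.81
-22.0 8.0 51 3.44
-21.0 8.0 51 4.07
-20.0 8.0 48 3.16
-19.0 8.0 48 3.83
-18.0 8.0 45 3.05
-17.0 8.0 45 3.76
-16.0 8.0 42 3.1
-15.0 8.0 42 3.84
-14.0 8.0 39 3.3
-13.0 8.0 39 3.14
-12.0 9.0 36 3.01
-11.0 9.0 33 2.64
-10.0 9.0 30 2.51
-9.0 8.0 27 2.55
-8.0 8.0 24 2.63
-7.0 7.0 21 2.7
-6.0 7.0 18 2.79
-5.0 6.0 15 3.0
-4.0 5.0 12 3.02
-3.0 4.0 9 2.7
-2.0 3.0 6 2.25
-2.0 2.0 3 1.63
-1.0 1.0 0 1.0
0.0 0.0 0 0.0
```

View pics/crop1.png

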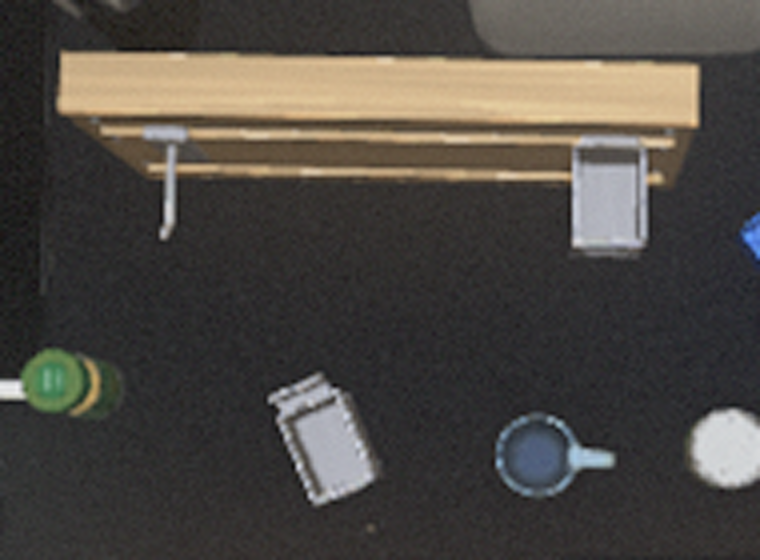

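The landmarks, the outline fit and the crop agree. The bin is at about (451,161) with yaw 23°, the cup and tin are well clear, and the panel yaw is about −2° with its face at x≈660. The planned path (tip to 54°, enter, swing down) has about 3 mm clearance. First move: the pre-grasp, with the tool pitched 60° down.

```bash
cat > mv.py <<'E'
from h import *
from scipy.spatial.transform import Rotation as Ro
np.set_printoptions(precision=4,suppress=True)
def Rt(yaw,pitch):  # tool z points at yaw (deg), pitch deg below horizontal
    a,p=np.radians([yaw,pitch]);d=np.array([np.cos(a),np.sin(a),0])
    z=np.cos(p)*d+[0,0,-np.sin(p)]; y=np.array([np.sin(a),-np.cos(a),0]); return np.stack([np.cross(y,z),y,z],1)
def rel(pos,R,s=None):
    s=s or read_state(); R0=np.array(s["orientation"])
    return np.r_[R0.T@(np.array(pos)-s["tcp_pos"])/1000,Ro.from_matrix(R0.T@R).as_rotvec()]
E
python3 - <<'E'
from mv import *
print(rel([400,-200,260],np.array(read_state()["orientation"])))
print(rel([410,120,180],Rt(23.3,60)))
print(rel([412,143,102],Rt(23.3,60)))
E
```

```text
[ 0.2837 -0.2793 -0.0443  0.      0.      0.    ]
[ 0.4233 -0.5675  0.0357 -0.0034  0.5236  0.0128]
[ 0.4345 -0.5877  0.1137 -0.0034  0.5236  0.0128]
```

>>> step_arm:
  rows: [0.284,-0.279,-0.044,0,0,0,-1,0.284,-0.279,-0.044,0,0,0,-1,0.284,-0.279,-0.044,0,0,0,-1,0.284,-0.279,-0.044,0,0,0,-1,0.284,-0.279,-0.044,0,0,0,-1,0.284,-0.279,-0.044,0,0,0,-1,0.284,-0.279,-0.044,0,0,0,-1,0.423,-0.567,0.036,-0.003,0.524,0.013,-1,0.423,-0.567,0.036,-0.003,0.524,0.013,-1,0.423,-0.567,0.036,-0.003,0.524,0.013,-1,0.423,-0.567,0.036,-0.003,0.524,0.013,-1,0.423,-0.567,0.036,-0.003,0.524,0.013,-1,0.423,-0.567,0.036,-0.003,0.524,0.013,-1,0.423,-0.567,0.036,-0.003,0.524,0.013,-1,0.423,-0.567,0.036,-0.003,0.524,0.013,-1,0.423,-0.567,0.036,-0.003,0.524,0.013,-1,0.423,-0.567,0.036,-0.003,0.524,0.013,-1]

```text
clock: 3.52
tcp_pos: [410.3, 118.6, 180.0]
orientation: [[0.796, 0.394, 0.46], [0.341, -0.919, 0.197], [0.501, -0.0, -0.866]]
contact_force: [-1.2, -0.6, 0.3]
finger_gap: 85.3
finger_force: 0.0
```

Run:
```python
from mv import *
s=read_state();print(s["clock"],np.array(s["joint_pos"]),np.array(s["orientation"]).round(3).tolist())
print(rel([412,143,102],Rt(23.3,60)))
print(rel([456,163,24],Rt(23.3,60)))
p=camera("side");cv2.imwrite("pics/s2.png",cv2.resize(p["image"][130:290,150:350,::-1],None,fx=3.5,fy=3.5))
```

```text
3.525 [-0.0416  0.1298  2.2796  0.7282  0.3312  0.4774] [[0.796, 0.394, 0.46], [0.341, -0.919, 0.197], [0.501, -0.0, -0.866]]
[-0.0294 -0.0218  0.0731  0.0007 -0.001  -0.0015]
[-0.0266 -0.0228  0.1648  0.0007 -0.001  -0.0015]
```

View pics/s2.png

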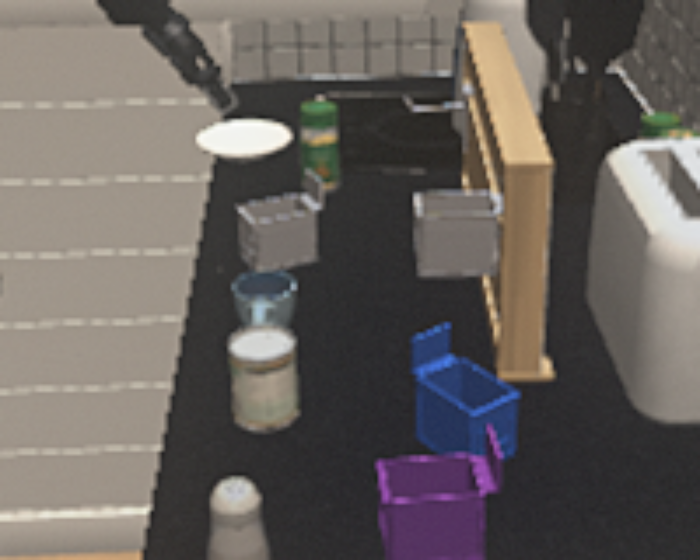

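The view shows the bin upright at its fitted spot, with the gripper still behind and above it. Joint 5 is close to its lower limit, so before choosing the grasp pitch I'll estimate the arm geometry and check that the tip pose can be reached.

```bash
cat > kin.py <<'E'
from mv import *
from scipy.optimize import least_squares
def Rz(a): return Ro.from_euler('z',a).as_matrix()
def Ry(a): return Ro.from_euler('y',a).as_matrix()
def fk(q,k):
    d1,a1,a2,e,a3,L=k[:6]
    A=Rz(q[0]); p=A@np.array([a1,0,d1])
    A=A@Ry(q[1]); p=p+A@[0,0,a2]
    A=A@Ry(q[2]); p=p+A@[e,0,a3]
    A=A@Rz(k[6]*q[3])@Ry(q[4]); p=p+A@[0,0,L]
    A=A@Rz(k[6]*q[5]+k[7]); return p,A
if __name__=="__main__":
    s=read_state()
    q0=[-1.246,.494,1.345,0,1.302,-.096];p0=np.array([254.737,-570.732,215.677])
    for sg in(1,-1):
        f=lambda k:np.r_[fk(q0,np.r_[k,sg,0])[0]-p0,fk(s["joint_pos"],np.r_[k,sg,0])[0]-s["tcp_pos"],(k-[300,0,450,0,400,250])*.002]
        r=least_squares(f,[300,0,450,0,400,250]); print(sg,r.x,f(r.x)[:6])
        A=fk(s["joint_pos"],np.r_[r.x,sg,0])[1];B=np.array(s["orientation"]);print(A[:,2],B[:,2],Ro.from_matrix(A.T@B).as_rotvec())
E
python3 kin.py
```

```text
1 [ 482.6786 -203.6848  755.5234  171.1865  531.6321  626.2504] [-56.1896 -18.9177  -0.0019   0.0024  -0.0178   0.0012]
[ 0.4602  0.1975 -0.8656] [ 0.4602  0.1975 -0.8656] [0.     0.     1.5708]
-1 [-298.8941  801.6899 -130.2924   28.0294 -114.002  -626.113 ] [-56.1875 -18.924    0.0099  -0.0094  -0.0471  -0.0075]
[ 0.4423 -0.2349 -0.8656] [ 0.4602  0.1975 -0.8656] [ 0.3919 -0.3919 -2.3104]
```

```bash
cat > kin.py <<'E'
from mv import *
from scipy.optimize import least_squares
import json,os
def Rz(a): return Ro.from_euler('z',a).as_matrix()
def Ry(a): return Ro.from_euler('y',a).as_matrix()
def fk(q,k):
    d1,a2,a3,L,c=k
    A=Rz(q[0]); p=A@np.array([0,c,d1])
    A=A@Ry(q[1]); p=p+A@[0,0,a2]
    A=A@Ry(q[2]); p=p+A@[0,0,a3]
    A=A@Rz(q[3])@Ry(q[4]); p=p+A@[0,0,L]
    return p,A@Rz(q[5]+np.pi/2)
lo=np.array([-2.91,-.82,.22,-1.22,.12,-3.08]);hi=np.array([2.91,2.16,2.67,4.37,2.79,3.08])
def ik(pos,R,k,q0):
    f=lambda q:np.r_[(fk(q,k)[0]-pos)/300,Ro.from_matrix(fk(q,k)[1].T@R).as_rotvec()]
    r=least_squares(f,np.clip(q0,lo+1e-3,hi-1e-3),bounds=(lo,hi)); return r.x,np.abs(r.fun).max()
D=[([-1.246,.494,1.345,0,1.302,-.096],[254.737,-570.732,215.677])]
if os.path.exists("d.json"): D+=json.load(open("d.json"))
def fit():
    g=np.array([300,450,400,250,59.])
    f=lambda k:np.r_[np.concatenate([fk(q,k)[0]-p for q,p in D]),(k-g)*.001]
    r=least_squares(f,g);return r.x,f(r.x)[:-5]
if __name__=="__main__":
    s=read_state();D.append((list(s["joint_pos"]),list(s["tcp_pos"])));json.dump([[list(map(float,a)) for a in d] for d in D[1:]],open("d.json","w"))
    k,r=fit();print(k,r)
    rng=np.random.default_rng(0)
    px_=np.array([np.cos(-.0356),np.sin(-.0356),0]);G=np.array([660,104,150])
    for al in(-60,0,60):
     for phi in (60,75,85):
      for th,X,Z in((54,-34,8),(54,-24,8),(42,-16,8),(0,0,0)):
        # bin grasp point: bin_mid -10 in x
        t=np.radians(th);v=np.array([-35-10,-26]);v=np.array([np.cos(t)*v[0]+np.sin(t)*v[1],-np.sin(t)*v[0]+np.cos(t)*v[1]])
        gp=G+(X+v[0])*px_+[0,al,Z+v[1]]; R=Rt(-2,phi-th); tcp=gp+8*R[:,2]
        sols=[ik(tcp,R,k,rng.uniform([-.6,0,1,-1,.2,-2],[.8,1.5,2.5,4,1.5,2])) for _ in range(14)]
        sols=[q for q,e in sols if e<.01]; u=[]
        for q in sols:
            if not any(np.abs(q-w_).max()<.05 for w_ in u): u.append(q)
        print(al,phi,th,[x.round(2).tolist() for x in u])
E
python3 kin.py
```

```text
[-60.1631 697.7319 300.2853 261.2156  69.1476] [  8.8178   4.7072  -2.3177   3.6252 -10.0176   2.3181]
-60 60 54 []
-60 60 54 []
-60 60 42 [[-0.04, 0.51, 2.6, 3.14, 1.23, -1.57]]
-60 60 0 [[-0.04, 0.43, 2.01, 0.01, 0.18, 1.55]]
-60 75 54 [[-0.04, 0.45, 2.57, 3.14, 1.08, -1.57]]
-60 75 54 [[-0.04, 0.45, 2.54, 3.14, 1.06, -1.57]]
-60 75 42 [[-0.04, 0.39, 2.37, 3.13, 0.61, -1.57]]
-60 75 0 [[-0.04, 0.47, 1.8, 0.0, 0.61, 1.57]]
-60 85 54 [[-0.04, 0.37, 2.41, 3.13, 0.67, -1.57]]
-60 85 54 [[-0.04, 0.38, 2.38, 3.13, 0.65, -1.57]]
-60 85 42 [[-0.04, 0.36, 2.21, 3.13, 0.25, -1.56]]
-60 85 0 [[-0.04, 0.52, 1.66, 0.0, 0.88, 1.57]]
0 60 54 []
0 60 54 []
0 60 42 [[0.13, 0.52, 2.56, 3.31, 1.19, -1.58]]
0 60 0 [[0.08, 0.44, 1.98, -0.3, 0.2, 1.96]]
0 75 54 [[0.13, 0.46, 2.53, 3.32, 1.05, -1.6]]
0 75 54 [[0.13, 0.46, 2.5, 3.32, 1.02, -1.61]]
0 75 42 [[0.12, 0.4, 2.33, 3.37, 0.59, -1.68]]
0 75 0 [[0.07, 0.48, 1.77, -0.05, 0.63, 1.71]]
0 85 54 [[0.12, 0.38, 2.37, 3.37, 0.65, -1.67]]
0 85 54 [[0.12, 0.39, 2.35, 3.37, 0.63, -1.67]]
0 85 42 [[0.11, 0.37, 2.18, 3.57, 0.25, -1.9]]
0 85 0 [[0.06, 0.52, 1.64, -0.01, 0.89, 1.67]]
60 60 54 [[0.31, 0.63, 2.67, 3.48, 1.62, -1.52]]
60 60 54 [[0.3, 0.63, 2.64, 3.47, 1.59, -1.53]]
60 60 42 [[0.28, 0.52, 2.49, 3.48, 1.13, -1.62]]
60 60 0 [[0.2, 0.46, 1.94, -0.48, 0.26, 2.24]]
60 75 54 [[0.29, 0.47, 2.46, 3.51, 1.0, -1.65]]
60 75 54 [[0.28, 0.47, 2.43, 3.5, 0.98, -1.66]]
60 75 42 [[0.26, 0.42, 2.28, 3.61, 0.58, -1.8]]
60 75 0 [[0.18, 0.5, 1.73, -0.09, 0.66, 1.85]]
60 85 54 [[0.28, 0.4, 2.32, 3.6, 0.63, -1.79]]
60 85 54 [[0.27, 0.41, 2.29, 3.6, 0.62, -1.79]]
60 85 42 [[0.24, 0.39, 2.13, 3.99, 0.27, -2.21]]
60 85 0 [[0.16, 0.54, 1.6, -0.02, 0.92, 1.78]]
```

```bash
cat > plan2.py <<'E'
import re
src=open("plan.py").read().split("g=tuple")[0].replace("np.arange(-60,5.1,1)","np.arange(-45,3.1,1)").replace("np.arange(-10,20.1,1)","np.arange(-4,14.1,1)").replace("np.arange(0,91,3)","np.arange(0,55,2)")
exec(src)
g=tuple(np.abs(a-b).argmin() for a,b in((xs,-1),(zs,1),(ts,0)))
def run(tm,show):
    best={g:C[g]};h=[(-C[g],g)];pr={}
    D={g:0}
    h=[(0,g)]
    pen=lambda c:np.exp(-4*np.clip(c,-2,3))
    while h:
        d,n=heapq.heappop(h)
        if d>D[n]: continue
        if n[0]==0: break
        for k in product((-1,0,1),repeat=3):
            m=tuple(np.add(n,k))
            if m==n or any(i<0 or i>=L for i,L in zip(m,C.shape)) or m[2]>tm: continue
            e=d+pen(C[m])*np.linalg.norm(k)+1e-7*np.linalg.norm(k)
            if e<D.get(m,1e18): D[m]=e;pr[m]=n;heapq.heappush(h,(e,m))
    path=[n]
    while n!=g: n=pr[n];path.append(n)
    print("max",np.degrees(ts[tm]),"clr",min(C[n] for n in path[:-1] if ts[n[2]]>.13))
    if show: print([(xs[n[0]],zs[n[1]],round(np.degrees(ts[n[2]])),round(C[n],1)) for n in path if xs[n[0]]>-36])
for tm in range(14,25,2): run(tm,tm in(18,20))
E
python3 plan2.py
```

```text
max 28.0 clr 1.0269030214712398
max 32.0 clr 1.8492137938455642
max 36.0 clr 2.6317176929216277
[(np.float64(-35.0), np.float64(-1.0), 36, np.float64(8.0)), (np.float64(-34.0), np.float64(-1.0), 36, np.float64(7.3)), (np.float64(-33.0), np.float64(-1.0), 36, np.float64(6.6)), (np.float64(-32.0), np.float64(-1.0), 36, np.float64(6.0)), (np.float64(-31.0), np.float64(-1.0), 36, np.float64(5.4)), (np.float64(-30.0), np.float64(-1.0), 36, np.float64(4.9)), (np.float64(-29.0), np.float64(-1.0), 36, np.float64(4.3)), (np.float64(-28.0), np.float64(-1.0), 36, np.float64(3.7)), (np.float64(-27.0), np.float64(-1.0), 36, np.float64(3.2)), (np.float64(-26.0), np.float64(-1.0), 36, np.float64(3.0)), (np.float64(-25.0), np.float64(-1.0), 36, np.float64(3.0)), (np.float64(-24.0), np.float64(-1.0), 36, np.float64(3.0)), (np.float64(-23.0), np.float64(-1.0), 36, np.float64(3.0)), (np.float64(-22.0), np.float64(-1.0), 36, np.float64(3.0)), (np.float64(-21.0), np.float64(-1.0), 36, np.float64(3.0)), (np.float64(-20.0), np.float64(-1.0), 36, np.float64(3.1)), (np.float64(-19.0), np.float64(0.0), 36, np
[... 3573 characters left out ...]
at64(-5.0), np.float64(7.0), 20, np.float64(3.2)), (np.float64(-5.0), np.float64(7.0), 18, np.float64(3.6)), (np.float64(-4.0), np.float64(6.0), 16, np.float64(3.3)), (np.float64(-4.0), np.float64(6.0), 14, np.float64(3.6)), (np.float64(-3.0), np.float64(5.0), 12, np.float64(3.2)), (np.float64(-3.0), np.float64(5.0), 10, np.float64(3.4)), (np.float64(-3.0), np.float64(4.0), 8, np.float64(2.8)), (np.float64(-2.0), np.float64(4.0), 6, np.float64(2.4)), (np.float64(-2.0), np.float64(3.0), 4, np.float64(2.2)), (np.float64(-2.0), np.float64(2.0), 2, np.float64(1.8)), (np.float64(-1.0), np.float64(1.0), 0, np.float64(1.0))]
max 44.0 clr 2.847687467285758
max 48.00000000000001 clr 2.847687467285758
```

A 36° tip still leaves 2.6 mm clearance. So I'll grip from straight above near the tub's front (bin x −22), which keeps the wrist on one branch and the gripper body off the panel.

Run:
```python
from mv import *
print(rel([431,152.5,130],Rt(23.3,90)))
print(rel([431,152.5,32],Rt(23.3,90)))
```

```text
[ 0.003  -0.0229  0.0594  0.0002 -0.5245 -0.0016]
[-0.046  -0.0229  0.1443  0.0002 -0.5245 -0.0016]
```

>>> step_arm:
  rows: [0.003,-0.023,0.059,0,-0.5245,-0.002,-1,0.003,-0.023,0.059,0,-0.5245,-0.002,-1,0.003,-0.023,0.059,0,-0.5245,-0.002,-1,0.003,-0.023,0.059,0,-0.5245,-0.002,-1,0.003,-0.023,0.059,0,-0.5245,-0.002,-1,-0.013,-0.023,0.087,0,-0.5245,-0.002,-1,-0.03,-0.023,0.116,0,-0.5245,-0.002,-1,-0.046,-0.023,0.144,0,-0.5245,-0.002,-1,-0.046,-0.023,0.144,0,-0.5245,-0.002,-1,-0.046,-0.023,0.144,0,-0.5245,-0.002,-1]

```text
clock: 4.82
tcp_pos: [430.4, 153.1, 33.0]
orientation: [[0.918, 0.397, 0.001], [0.397, -0.918, 0.0], [0.001, -0.0, -1.0]]
contact_force: [-0.1, 0.5, 0.1]
finger_gap: 85.6
finger_force: 0.0
```

Run:
```python
from mv import *
s=read_state();print(s["tcp_pos"],s["joint_pos"])
p=camera("top");a=p["image"][180:260,150:250,::-1]
q=camera("side");b=q["image"][150:230,190:290,::-1]
cv2.imwrite("pics/g1.png",cv2.resize(np.hstack([a,b]),None,fx=4,fy=4,interpolation=cv2.INTER_CUBIC))
```

```text
[430.4394 153.061   32.9644] [0.2106 0.5597 1.9398 0.0005 0.6413 1.3732]
```

View pics/g1.png

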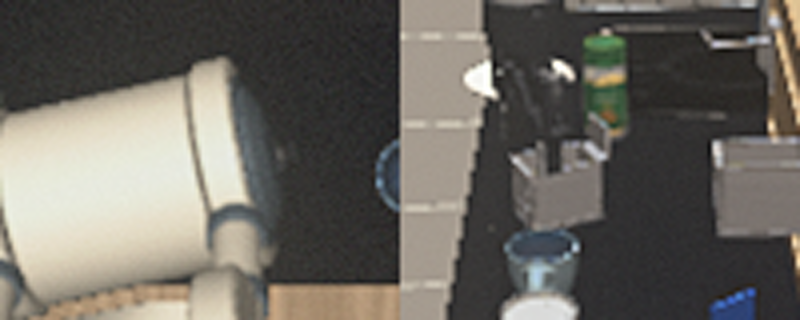

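The side view shows a dark finger ending near the tub's rim, about (552,170) in the crop. I'll check where the fingertips should project.

Run:
```python
from mv import *
s=read_state();R=np.array(s["orientation"]);t=np.array(s["tcp_pos"]);q=camera("side")
f=lambda P:((px(q,P)-[190,150])*4+[400,0]).round()
for y in(-50,-42,42,50):
  for z in(11-13,-40): print(y,z,t+R@[0,y,z],f(t+R@[0,y,z]))
d=np.array([.918,.397,0]);n=np.array([-.397,.918,0]);c=np.array([451,161,0])
for a,b in((-35,-25),(35,-25),(-35,25),(35,25)): print("rim",a,b,f(c+a*d+b*n+[0,0,60]),f(c+a*d+b*n))
im=q["image"][140:240,190:290,::-1];cv2.imwrite("pics/g2.png",cv2.resize(im,None,fx=6,fy=6,interpolation=cv2.INTER_CUBIC))
```

```text
-50 -2 [411.1209 199.2226  35.2332] [514. 165.]
-50 -40 [411.0524 199.2048  73.2331] [512. 129.]
-42 -2 [414.2967 191.8799  35.2355] [517. 168.]
-42 -40 [414.2283 191.8622  73.2354] [515. 132.]
42 -2 [447.6426 114.7823  35.2596] [550. 202.]
42 -40 [447.5742 114.7646  73.2595] [548. 165.]
50 -2 [450.8185 107.4397  35.2619] [553. 206.]
50 -40 [450.75   107.4219  73.2618] [551. 168.]
rim -35 -25 [528. 174.] [531. 233.]
rim 35 -25 [598. 159.] [600. 217.]
rim -35 25 [509. 154.] [512. 211.]
rim 35 25 [577. 140.] [580. 196.]
```

View pics/g2.png

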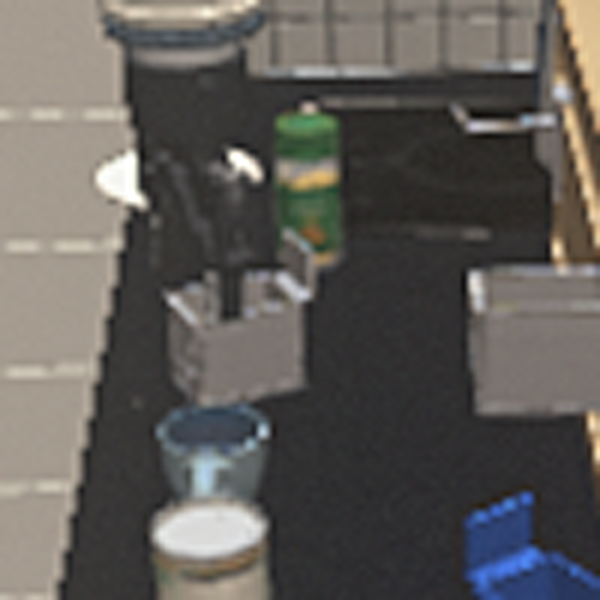

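Fingers opened to 85 mm can't fit inside a 44 mm interior, so they must straddle the tub, and grey finger pads would explain the picture. I'll close and check that the gap stops at 50 mm.

>>> step_arm:
  rows: [0,0,0,0,0,0,0.2,0,0,0,0,0,0,0.4,0,0,0,0,0,0,1,0,0,0,0,0,0,1,0,0,0,0,0,0,1,0,0,0,0,0,0,1,0,0,0,0,0,0,1,0,0,0,0,0,0,1]

```text
clock: 5.98
tcp_pos: [430.7, 153.5, 32.5]
orientation: [[0.918, 0.397, 0.0], [0.397, -0.918, -0.0], [0.0, 0.0, -1.0]]
contact_force: [-1.8, -0.3, 13.0]
finger_gap: 48.4
finger_force: 59.5
```

```bash
python3 - <<'E'
from kin import *
s=read_state();D.append((list(s["joint_pos"]),list(s["tcp_pos"])));json.dump([[list(map(float,a)) for a in d] for d in D[1:]],open("d.json","w"))
print(fit(),s["tcp_pos"])
E
python3 - <<'E'
from mv import *
q=camera("side");m=[r for r in outline_of("bin_mid",q)]
for r in m: ys,xs=np.nonzero(r["region"]);print(r["confidence"],xs.mean(),ys.mean(),len(xs))
E
```

```text
(array([117.9425, 530.9777, 343.8926, 260.6447,  66.0029]), array([ -5.9758,  38.787 ,  17.9852,  10.7767, -13.5851, -16.8659,
        33.0168,  13.6529,  -1.1191])) [430.6893 153.4516  32.4798]
0.91 230.18367346938774 195.58163265306123 392
0.74 279.97279792746116 244.29533678756476 772
0.62 274.29436325678495 274.2818371607516 958
```

The grip is good: the gap stopped at 48 mm with 60 N. Next: lift, carry to a standoff in front of the panel, and tip 36° there.

```bash
cat > pose.py <<'E'
from mv import *
YAW=-2.04; a=np.radians(YAW); PX=np.array([np.cos(a),np.sin(a),0]);PY=np.array([-np.sin(a),np.cos(a),0])
G=np.array([660.,104,150]); OFF=np.array([-56.6,-23.5])  # TCP rel. neck in bin x,z
def pose(X,Z,th,al=20,dyaw=0,off=None):
    t=np.radians(th);o=OFF if off is None else off
    v=np.array([np.cos(t)*o[0]+np.sin(t)*o[1],-np.sin(t)*o[0]+np.cos(t)*o[1]])
    return G+(X+v[0])*PX+al*PY+[0,0,Z+v[1]],Rt(YAW+dyaw,90-th)
def where(s):  # X,Z,theta,al,yaw now
    R=np.array(s["orientation"]);z=R[:,2];th=90-np.degrees(np.arcsin(-z[2]));xh=np.array([R[0,0],R[1,0]]);t=np.radians(th)
    v=np.array([np.cos(t)*OFF[0]+np.sin(t)*OFF[1],-np.sin(t)*OFF[0]+np.cos(t)*OFF[1]])
    r=np.array(s["tcp_pos"])-G
    return np.round([r@PX-v[0],r[2]-v[1],th,r@PY,-np.degrees(np.arctan2(R[0,1],R[1,1]))-0],2)
def show(*ps):
    s=read_state();print("now",where(s),"F",np.array(s["contact_force"]).round(1),"q",np.array(s["joint_pos"]).round(2),s["clock"])
    for p in ps: print(p,rel(*pose(*p),s).round(4).tolist())
E
python3 - <<'E'
from pose import *
show((-90,0,0),(-70,-1,36))
E
```

```text
now [-174.3   -94.03    0.03   41.27 -156.59] F [-1.2 -0.6 13.9] q [ 0.21  0.56  1.94 -0.    0.64  1.37] 6.075
(-90, 0, 0) [0.067, 0.0555, -0.094, 0.0001, -0.0005, 0.4442]
(-70, -1, 36) [0.0824, 0.0628, -0.1307, -0.1394, 0.6173, 0.4294]
```

>>> step_arm:
  rows: [0,0,-0.01,0,0,0,1,0,0,-0.03,0,0,0,1,0,0,-0.06,0,0,0,1,0,0,-0.094,0,0,0,1,0.02,0.018,-0.094,0,0,0.148,1,0.045,0.037,-0.094,0,0,0.296,1,0.067,0.0555,-0.094,0,0,0.444,1,0.067,0.0555,-0.094,0,0,0.444,1,0.067,0.0555,-0.094,0,0,0.444,1,0.0705,0.0575,-0.103,-0.035,0.154,0.441,1,0.0745,0.059,-0.112,-0.07,0.308,0.437,1,0.0785,0.061,-0.121,-0.105,0.463,0.433,1,0.0824,0.0628,-0.1307,-0.139,0.617,0.429,1,0.0824,0.0628,-0.1307,-0.139,0.617,0.429,1,0.0824,0.0628,-0.1307,-0.139,0.617,0.429,1,0.0824,0.0628,-0.1307,-0.139,0.617,0.429,1]

```text
clock: 8.07
tcp_pos: [529.2, 129.0, 162.5]
orientation: [[0.81, -0.032, 0.586], [-0.026, -0.999, -0.02], [0.586, 0.001, -0.81]]
contact_force: [0.3, -0.1, -1.9]
finger_gap: 48.4
finger_force: 62.7
```

Run:
```python
from pose import *
show((-70,-1,36))
q=camera("side")
for n in("bin_lip","bin_neck","bin_mid","groove","groove_top"):
    for r in landmark_of(n,q)[:4]:
        W=w(q,r["centre"]); print(n,round(r["confidence"],2),W.round(1),"panel xz",((W-G)@PX).round(1),(W-G)[2].round(1))
im=q["image"][130:230,200:310,::-1];cv2.imwrite("pics/t1.png",cv2.resize(im,None,fx=6,fy=6,interpolation=cv2.INTER_CUBIC))
```

```text
now [-71.94  -1.65  35.88  20.32 178.15] F [ 0.3 -0.1 -1.9] q [ 0.23  0.34  2.13 -1.15  0.17  2.93] 8.075
(-70, -1, 36) [0.002, 0.0003, 0.0005, -0.0013, 0.002, 0.0031]
bin_lip 0.95 [ 589.5 -155.5   92.3] panel xz -61.2 -57.7
bin_lip 0.81 [554.7 132.2 244.7] panel xz -106.2 94.7
bin_lip 0.64 [448. -10.   3.] panel xz -207.8 -147.0
bin_lip 0.62 [ 621.1 -316.7   90. ] panel xz -23.9 -60.0
bin_neck 0.96 [ 595.1 -170.6   54.9] panel xz -55.1 -95.1
bin_neck 0.82 [ 610.4 -318.    57. ] panel xz -34.6 -93.0
bin_mid 0.93 [550.6 132.6 173.3] panel xz -110.3 23.3
bin_mid 0.65 [ 611.1 -197.2   27.4] panel xz -38.1 -122.6
bin_mid 0.62 [ 573.9 -324.3   27.7] panel xz -70.7 -122.3
bin_mid 0.44 [ 448.6 -137.5    3.2] panel xz -202.7 -146.8
groove 0.64 [ 447.8 -135.8    1. ] panel xz -203.6 -149.0
groove 0.6 [662.9  99.  152.6] panel xz 3.1 2.6
groove_top 0.81 [657.7 103.9 176.9] panel xz -2.3 26.9
groove_top 0.49 [548.6 129.8 173.6] panel xz -112.2 23.6
```

View pics/t1.png

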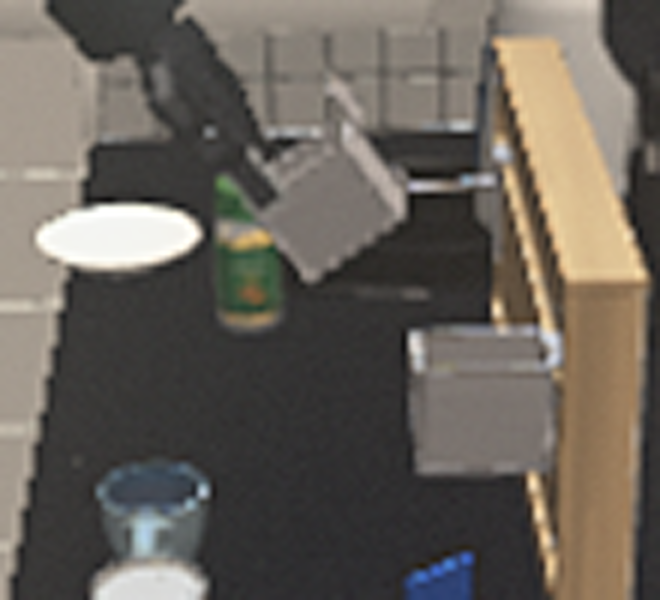

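The picture shows I had the tip direction backwards: the lip leans toward the robot, so the tool has to pitch past vertical instead. That makes a better grasp, with the tool at 70° when level and 106° when tipped. I'll set the bin down level, aligned to the panel, and regrasp.

Run:
```python
from pose import *
R=Rt(YAW,90)
for p in([498,121,140],[498,121,60],[498,121,33]): print(rel(p,R).round(4).tolist())
```

```text
[-0.0398, 0.0086, -0.0007, 0.0002, -0.627, 0.0007]
[-0.0868, 0.0086, 0.0641, 0.0002, -0.627, 0.0007]
[-0.1026, 0.0086, 0.086, 0.0002, -0.627, 0.0007]
```

>>> step_arm:
  rows: [-0.01,0.002,0,0,-0.157,0,1,-0.02,0.004,0,0,-0.314,0,1,-0.03,0.0065,0,0,-0.47,0,1,-0.0398,0.0086,-0.0007,0,-0.627,0.0007,1,-0.0398,0.0086,-0.0007,0,-0.627,0.0007,1,-0.0398,0.0086,-0.0007,0,-0.627,0.0007,1,-0.055,0.0086,0.021,0,-0.627,0.0007,1,-0.071,0.0086,0.042,0,-0.627,0.0007,1,-0.0868,0.0086,0.0641,0,-0.627,0.0007,1,-0.092,0.0086,0.071,0,-0.627,0.0007,1,-0.097,0.0086,0.078,0,-0.627,0.0007,1,-0.1,0.0086,0.083,0,-0.627,0.0007,1,-0.1026,0.0086,0.086,0,-0.627,0.0007,1,-0.1026,0.0086,0.086,0,-0.627,0.0007,1,-0.1026,0.0086,0.086,0,-0.627,0.0007,1]

```text
clock: 10.25
tcp_pos: [498.2, 121.1, 33.1]
orientation: [[0.999, -0.036, 0.0], [-0.036, -0.999, 0.0], [0.0, -0.0, -1.0]]
contact_force: [-0.2, 0.0, -1.5]
finger_gap: 48.2
finger_force: 62.7
```

>>> step_arm:
  rows: [0,0,0.0006,0,0,0,1,0,0,0.0009,0,0,0,1,0,0,0.0009,0,0,0,1]

```text
clock: 10.62
tcp_pos: [498.2, 121.0, 32.6]
orientation: [[0.999, -0.036, 0.001], [-0.036, -0.999, 0.0], [0.001, -0.0, -1.0]]
contact_force: [-2.7, -1.2, 12.5]
finger_gap: 48.2
finger_force: 64.1
```

>>> step_arm:
  rows: [0,0,0,0,0,0,0.2,0,0,0,0,0,0,-1,0,0,0,0,0,0,-1,0,0,0,0,0,0,-1,0,0,0,0,0,0,-1,0,0,0,0,0,0,-1,0,0,-0.04,0,0,0,-1,0,0,-0.08,0,0,0,-1,0,0,-0.12,0,0,0,-1,0,0,-0.12,0,0,0,-1]

```text
clock: 11.88
tcp_pos: [499.7, 121.3, 154.5]
orientation: [[0.999, -0.036, 0.005], [-0.036, -0.999, 0.001], [0.005, -0.001, -1.0]]
contact_force: [0.7, -0.3, -0.4]
finger_gap: 85.3
finger_force: 0.0
```

```bash
sed -i "s/^S=4/import sys;C0=[float(v) for v in sys.argv[1:4]];S=4/; s/px(p,\[452,163,30\])/px(p,[C0[0],C0[1],30])/; s/\[452+a,163,y\*50\]/[C0[0]+a,C0[1],C0[2]+y*50]/g; s/for y in(.2,.35,.5)/for y in(-.1,0,.1)/" fit.py; sed -i '/^im=top/,$d' fit.py; python3 fit.py 520 120 -1.78
python3 - <<'E'
from h import *
s=read_state();print(s["tcp_pos"],s["clock"])
for n in("side","top"):
    q=camera(n)
    for k in("bin_mid","bin_lip","bin_neck"):
        for r in landmark_of(k,q):
            W=w(q,r["centre"])
            if W[1]>60: print(n,k,r["confidence"],W.round(1))
E
```

```text
side 0.96 477 247.23480083857442 200.0922431865828
bin [517.97 121.46] -4.742333806015377 712.0
[497.43095523 120.94345508 150.9480618 ] 12.075
side bin_mid 0.94 [518.7 125.4  30. ]
side bin_lip 0.92 [569.5 122.4  88.4]
side bin_neck 0.62 [552.2 118.4  58.2]
```

The bin stands at about (519,121), level and aligned to the panel. Regrasp with the tool pitched 70°.

Run:
```python
from pose import *
R=Rt(YAW,70)
for p in([479,122.4,109],[510,121.3,24]): print(rel(p,R).round(4).tolist())
```

```text
[-0.0191, -0.0007, 0.0427, -0.0, 0.3495, -0.0003]
[0.012, -0.0007, 0.1277, -0.0, 0.3495, -0.0003]
```

>>> step_arm:
  rows: [-0.0191,-0.0007,0.01,0,0.175,0,-1,-0.0191,-0.0007,0.02,0,0.3495,0,-1,-0.0191,-0.0007,0.0427,0,0.3495,0,-1,-0.0191,-0.0007,0.0427,0,0.3495,0,-1,-0.009,-0.0007,0.071,0,0.3495,0,-1,0.0017,-0.0007,0.0997,0,0.3495,0,-1,0.012,-0.0007,0.1277,0,0.3495,0,-1,0.012,-0.0007,0.1277,0,0.3495,0,-1,0.012,-0.0007,0.1277,0,0.3495,0,-1,0.012,-0.0007,0.1277,0,0.3495,0,0.2,0.012,-0.0007,0.1277,0,0.3495,0,0.4,0.012,-0.0007,0.1277,0,0.3495,0,1,0.012,-0.0007,0.1277,0,0.3495,0,1,0.012,-0.0007,0.1277,0,0.3495,0,1,0.012,-0.0007,0.1277,0,0.3495,0,1,0.012,-0.0007,0.1277,0,0.3495,0,1]

```text
clock: 14.48
tcp_pos: [510.4, 121.4, 25.3]
orientation: [[0.938, -0.036, 0.344], [-0.034, -0.999, -0.012], [0.344, -0.001, -0.939]]
contact_force: [-4.3, -0.7, 18.0]
finger_gap: 49.1
finger_force: 58.6
```

```bash
cat > pose.py <<'E'
from mv import *
YAW=-2.04; PHI=70; a=np.radians(YAW); PX=np.array([np.cos(a),np.sin(a),0]);PY=np.array([-np.sin(a),np.cos(a),0])
G=np.array([660.,104,150]); BIN=np.array([519,121.3,30.]); import json,os
if os.path.exists("off.json"): OFF=np.array(json.load(open("off.json")))
else:
    t=np.array(read_state()["tcp_pos"]); OFF=np.array([(t-BIN)@PX-35,t[2]-56]); json.dump(list(OFF),open("off.json","w"))
def rot(t): return np.array([np.cos(t)*OFF[0]+np.sin(t)*OFF[1],-np.sin(t)*OFF[0]+np.cos(t)*OFF[1]])
def pose(X,Z,th,al=20):
    v=rot(np.radians(th)); return G+(X+v[0])*PX+al*PY+[0,0,Z+v[1]],Rt(YAW,PHI+th)
def where(s):
    z=np.array(s["orientation"])[:,2];th=np.degrees(np.arctan2(-z[2],z@PX))-PHI; v=rot(np.radians(th)); r=np.array(s["tcp_pos"])-G
    return np.round([r@PX-v[0],r[2]-v[1],th,r@PY],2)
def show(*ps):
    s=read_state();print("now",where(s),"F",np.array(s["contact_force"]).round(1),"q",np.array(s["joint_pos"]).round(2),s["clock"])
    for p in ps: print(p,rel(*pose(*p),s).round(4).tolist())
E
python3 - <<'E'
from pose import *
print(OFF); show((-95,0,0),(-60,0,40),(-95,-84,0))
E
```

```text
[-43.5932 -30.6923]
now [-106.59  -93.91   -0.12   12.09] F [-4.3 -0.7 18. ] q [ 0.17  0.6   2.07 -0.49  0.15  2.25] 14.475
(-95, 0, 0) [0.0432, -0.008, -0.0843, -0.0004, -0.0021, -0.0004]
(-60, 0, 40) [0.0792, -0.008, -0.1086, -0.0005, -0.7003, -0.0003]
(-95, -84, 0) [0.0143, -0.0079, -0.0054, -0.0004, -0.0021, -0.0004]
```

>>> step_arm:
  rows: [0.0034,0,-0.0094,0,0,0,1,0.0103,0,-0.028,0,0,0,1,0.0206,-0.002,-0.0563,0,0,0,1,0.0323,-0.004,-0.0882,0,0,0,1,0.0432,-0.008,-0.0843,0,-0.002,0,1,0.0432,-0.008,-0.0843,0,-0.002,0,1,0.0505,-0.008,-0.091,0,-0.14,0,1,0.058,-0.008,-0.098,0,-0.28,0,1,0.065,-0.008,-0.102,0,-0.42,0,1,0.072,-0.008,-0.106,0,-0.56,0,1,0.0792,-0.008,-0.1086,0,-0.7,0,1,0.0792,-0.008,-0.1086,0,-0.7,0,1,0.0792,-0.008,-0.1086,0,-0.7,0,1]

```text
clock: 16.1
tcp_pos: [546.8, 127.8, 152.0]
orientation: [[0.938, -0.036, -0.343], [-0.034, -0.999, 0.012], [-0.344, 0.0, -0.939]]
contact_force: [-1.1, -0.7, -1.4]
finger_gap: 48.5
finger_force: 62.8
```

Run:
```python
from pose import *
show()
q=camera("side");s=read_state();X,Z,th,al=where(s);t=np.radians(th)
def P(x,z,y=0):
    v=[np.cos(t)*x+np.sin(t)*z,-np.sin(t)*x+np.cos(t)*z]; return G+(X+v[0])*PX+(al+y)*PY+[0,0,Z+v[1]]
for n,v in(("bin_lip",(10,33)),("bin_neck",(0,0)),("bin_mid",(-35,-26))):
    print(n,"expect",P(*v).round(1))
    for r in landmark_of(n,q)[:4]:
        W=w(q,r["centre"])
        if W[1]>60: print("   ",round(r["confidence"],2),W.round(1))
f=lambda p:tuple(int(v) for v in ((px(q,p)-[200,130])*6+3))
im=cv2.resize(q["image"][130:230,200:310,::-1],None,fx=6,fy=6,interpolation=cv2.INTER_CUBIC)
for y in(-25,): 
  cv2.polylines(im,[np.array([f(P(x,z,y)) for x,z in((-70,-56),(0,-56),(0,4),(-70,4))])],True,(0,0,255),1)
cv2.polylines(im,[np.array([f(P(x,z,-20)) for x,z in((0,0),(12,0),(12,33),(8,33),(8,4),(0,4))])],True,(0,255,255),1)
for z in(0,24): cv2.line(im,f(G-210*PY+[0,0,z]),f(G+210*PY+[0,0,z]),(0,255,0),1)
cv2.imwrite("pics/t2.png",im)
```

```text
now [-60.91  -2.6   40.1   19.8 ] F [-1.1 -0.7 -1.4] q [0.1  0.65 1.29 0.04 1.55 1.69] 16.1
bin_lip expect [628.6 125.  166.9]
    0.72 [632.5 129.1 162.7]
    0.4 [661.5 100.5 180.3]
bin_neck expect [599.7 126.  148. ]
    0.73 [598.3 125.5 149.6]
bin_mid expect [556.2 127.6 150.7]
    0.72 [556.5 129.6 151.6]
```

View pics/t2.png

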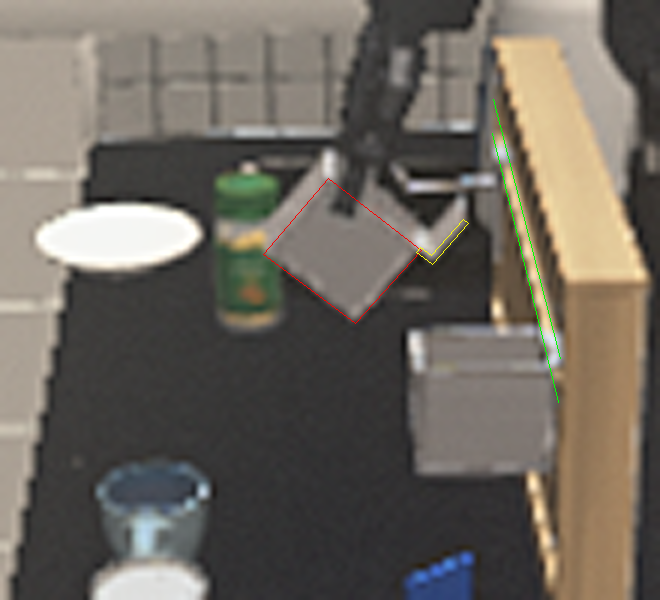

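The overlay of the bin model at the TCP-derived pose matches the picture: the tub is tipped front-up at (340,250), and the lip points at the groove at about (500–555,150–380). I'll move the lip into the mouth, then touch the lower slat to calibrate X.

Run:
```python
from pose import *
show((-40,-1,40),(-22,-1,40))
```

```text
now [-60.74  -0.9   40.03  20.02] F [-0.2 -0.2 -0.8] q [0.1  0.65 1.29 0.04 1.55 1.69] 16.3
(-40, -1, 40) [0.0195, 0.0, -0.007, -0.0, 0.0006, 0.0]
(-22, -1, 40) [0.0364, 0.0, -0.0131, -0.0, 0.0006, 0.0]
```

>>> step_arm:
  rows: [0.01,0,-0.0036,0,0,0,1,0.0195,0,-0.007,0,0,0,1,0.024,0,-0.0087,0,0,0,1,0.0285,0,-0.0103,0,0,0,1,0.0325,0,-0.0117,0,0,0,1,0.0364,0,-0.0131,0,0,0,1,0.0364,0,-0.0131,0,0,0,1,0.0364,0,-0.0131,0,0,0,1]

```text
clock: 17.3
tcp_pos: [586.1, 126.6, 153.2]
orientation: [[0.939, -0.036, -0.343], [-0.034, -0.999, 0.012], [-0.344, -0.0, -0.939]]
contact_force: [-0.8, -0.3, -1.2]
finger_gap: 48.6
finger_force: 62.8
```

Run:
```python
from pose import *
show((-14,-1,40),(-9,-1,40))
```

```text
now [-21.53  -1.43  40.09  19.95] F [-0.8 -0.3 -1.2] q [0.09 0.7  1.18 0.04 1.61 1.69] 17.3
(-14, -1, 40) [0.0069, -0.0001, -0.0029, -0.0002, 0.0016, -0.0001]
(-9, -1, 40) [0.0116, -0.0001, -0.0046, -0.0002, 0.0016, -0.0001]
```

Lip in the mouth, no contact. Advance slowly to touch.

>>> step_arm:
  rows: [0.002,0,-0.0009,0,0,0,1,0.004,0,-0.0017,0,0,0,1,0.006,0,-0.0025,0,0,0,1,0.007,0,-0.0029,0,0,0,1,0.007,0,-0.0029,0,0,0,1]

```text
clock: 17.92
tcp_pos: [592.2, 126.3, 153.5]
orientation: [[0.937, -0.036, -0.347], [-0.033, -0.999, 0.012], [-0.347, 0.0, -0.938]]
contact_force: [-11.4, 0.1, 3.4]
finger_gap: 48.8
finger_force: 62.7
```

Run:
```python
from pose import *
show()
```

```text
now [-15.44  -1.25  40.3   19.91] F [-11.4   0.1   3.4] q [0.09 0.71 1.16 0.04 1.62 1.69] 17.925
```

Contact (Fx −11 N) came about 6 mm earlier than expected, so I shift the panel reference by 6.2 mm. Next I back off slightly and raise the lip behind the upper slat, watching Fz.

```bash
sed -i 's/G=np.array(\[660.,/G=np.array([653.8,/' pose.py
python3 - <<'E'
from pose import *
show((-17,-1,40),(-17,3,40),(-14,7,38))
E
```

```text
now [-9.24 -1.25 40.3  20.13] F [-11.4   0.1   3.4] q [0.09 0.71 1.16 0.04 1.62 1.69] 17.925
(-17, -1, 40) [-0.0073, 0.0001, 0.0027, 0.0001, 0.0053, -0.0]
(-17, 3, 40) [-0.0087, 0.0001, -0.001, 0.0001, 0.0053, -0.0]
(-14, 7, 38) [-0.0067, 0.0001, -0.004, 0.0001, 0.0402, -0.0]
```

>>> step_arm:
  rows: [-0.0045,0,0.0017,0,0.0025,0,1,-0.0085,0,0.003,0,0.005,0,1,-0.0092,0,0.001,0,0.005,0,1,-0.01,0,-0.001,0,0.005,0,1,-0.009,0,-0.0025,0,0.022,0,1,-0.008,0,-0.004,0,0.04,0,1,-0.008,0,-0.004,0,0.04,0,1]

```text
clock: 18.8
tcp_pos: [587.4, 126.5, 159.9]
orientation: [[0.952, -0.036, -0.305], [-0.034, -0.999, 0.011], [-0.305, 0.0, -0.952]]
contact_force: [-0.3, -1.1, -9.8]
finger_gap: 48.7
finger_force: 63.5
```

Run:
```python
from pose import *
show((-11,9.5,35),(-8.5,9.5,30),(-6.5,8.5,25),(-5,7,20),(-4,6,15))
q=camera("side");s=read_state();X,Z,th,al=where(s);t=np.radians(th)
def P(x,z,y=0):
    v=[np.cos(t)*x+np.sin(t)*z,-np.sin(t)*x+np.cos(t)*z]; return G+(X+v[0])*PX+(al+y)*PY+[0,0,Z+v[1]]
f=lambda p:tuple(int(v) for v in ((px(q,p)-[220,130])*7+3.5))
im=cv2.resize(q["image"][130:210,220:310,::-1],None,fx=7,fy=7,interpolation=cv2.INTER_CUBIC)
cv2.polylines(im,[np.array([f(P(x,z,-25)) for x,z in((-70,-56),(0,-56),(0,4),(-70,4))])],True,(0,0,255),1)
for z in(0,24): cv2.line(im,f(G-210*PY+[0,0,z]),f(G+210*PY+[0,0,z]),(0,255,0),1)
cv2.imwrite("pics/t3.png",im)
```

```text
now [-13.87   7.42  37.79  20.07] F [-0.3 -1.1 -9.8] q [0.09 0.67 1.21 0.04 1.57 1.69] 18.8
(-11, 9.5, 35) [0.0028, 0.0001, -0.0004, -0.0, 0.0486, -0.0002]
(-8.5, 9.5, 30) [0.0068, 0.0001, 0.0032, -0.0, 0.1359, -0.0002]
(-6.5, 8.5, 25) [0.011, 0.0001, 0.0078, 0.0, 0.2231, -0.0002]
(-5, 7, 20) [0.0153, 0.0001, 0.0127, 0.0, 0.3104, -0.0002]
(-4, 6, 15) [0.0192, 0.0001, 0.0172, 0.0, 0.3977, -0.0002]
```

View pics/t3.png

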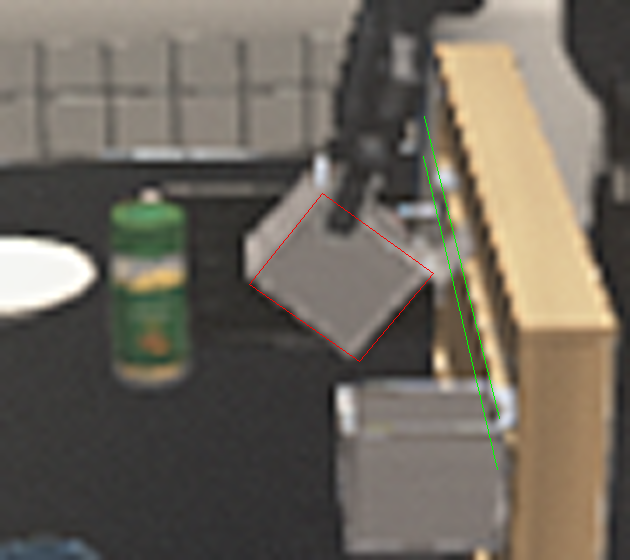

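The overlay shows the bin where expected (corner about (433,273)), but the shifted green groove lines now sit about 5 mm in front of the real slat edge (about (445,150) to (510,400)). There is also a light contact, Fz −10. I'll measure the relative pose from several pictures before going on.

```bash
cat > rel2.py <<'E'
from pose import *
from scipy.optimize import minimize
s=read_state();print(where(s),np.array(s["contact_force"]).round(1))
acc={}
pics=[]
for i in range(4):
  for n in("side","top"):
    q=camera(n)
    for k in("groove","groove_top","hung_bin","prong","bin_mid","bin_neck","bin_lip"):
        for r in landmark_of(k,q)[:3]:
            W=w(q,r["centre"])
            if r["confidence"]>.4: acc.setdefault((n,k),[]).append(W)
    if i==0: pics.append((n,q,outline_of("bin_mid",q)))
for k,v in acc.items():
    v=np.array(v);m=np.median(v[(v[:,1]>-80)&(v[:,2]>50)],axis=0) if ((v[:,1]>-80)&(v[:,2]>50)).any() else None
    print(k,len(v),m)
X0,Z0,T0,al=where(s);S=6
box=lambda a,b:np.array([[x,y,z] for x in(a[0],b[0]) for y in(a[1],b[1]) for z in(a[2],b[2])],float)
parts=[box((-70,-25,-56),(0,25,4)),box((0,-20,0),(12,20,4)),box((8,-20,0),(12,20,33))]
def mask(q,v,shape):
    t=np.radians(v[2]);k=np.zeros(shape,np.uint8)
    for b in parts:
        P=np.array([px(q,G+(v[0]+np.cos(t)*x+np.sin(t)*z)*PX+(al+y)*PY+[0,0,v[1]-np.sin(t)*x+np.cos(t)*z]) for x,y,z in b])
        cv2.fillConvexPoly(k,cv2.convexHull(((P+.5)*S*16-8).astype(np.int32)),1,shift=4)
    return k
for n,q,os_ in pics:
    for r in os_:
        ys,xs=np.nonzero(r["region"]);c=px(q,G+(X0-40)*PX+al*PY+[0,0,Z0])
        if np.hypot(xs.mean()-c[0],ys.mean()-c[1])>15: continue
        m=cv2.resize(r["region"].astype(np.uint8),None,fx=S,fy=S,interpolation=cv2.INTER_NEAREST)
        g=cv2.resize(q["image"],None,fx=S,fy=S).max(2)
        ok=~((g<75)&(m==0))if n=="side" else np.ones_like(m,bool)
        top=np.zeros_like(ok); 
        f=lambda v:((mask(q,v,m.shape)!=m)).sum()
        for st in((0,0,0),(3,0,3),(-3,2,-3)):
            x0=np.array([X0,Z0,T0])+st
            o=minimize(f,x0,method="Nelder-Mead",options=dict(initial_simplex=x0+np.vstack([np.zeros(3),np.diag([3,3,4])])))
            print(n,len(xs),o.x.round(1),o.fun,"at nominal",f([X0,Z0,T0]))
E
python3 rel2.py
```

```text
[-13.88   7.39  37.81  20.08] [-1.6 -0.5 -9.4]
('side', 'groove') 5 [662.846  102.4135 151.9685]
('side', 'groove_top') 6 [660.7851 102.3177 178.0844]
('side', 'hung_bin') 5 [622.1904 -48.6273  96.0144]
('side', 'prong') 4 [632.6102 260.4707  99.0993]
('side', 'bin_mid') 12 [596.8262 131.3195 158.9415]
('side', 'bin_neck') 11 [637.0239 126.4163 156.3584]
('side', 'bin_lip') 12 [672.2301 126.7165 171.6556]
('top', 'groove') 4 [660.5911 104.5552 150.6197]
('top', 'groove_top') 4 [657.9721 101.2924 175.3521]
('top', 'hung_bin') 4 [621.0931 -50.8292  93.0879]
('top', 'bin_mid') 9 None
('top', 'bin_neck') 10 [662.3438  98.8472 176.1103]
('top', 'bin_lip') 7 None
side 396 [-17.6   5.9  37.7] 3725.0 at nominal 4674
side 396 [-16.8   6.2  37.5] 3717.0 at nominal 4674
side 396 [-17.1   5.8  37.8] 3724.0 at nominal 4674
```

That explains it. In the tool frame the panel's top front corner lies 42.7 mm off the tool axis, so the first touch was the gripper body against the cap, not the bin against the slat. The original reference (660) was right. I'll work out which grasp gives body clearance along the path.

```bash
cat > body.py <<'E'
import numpy as np
path=[(-35,-1,36),(-20,-1,36),(-17,2,36),(-15,5,36),(-13,8,36),(-11,10,36),(-10,10,34),(-8,9,30),(-6,8,24),(-5,7,18),(-3,5,10),(-2,3,4),(0,0,0)]
def clear(phi,gx,gz,hw=42.7):
    out=[]
    for X,Z,th in path:
        t=np.radians(th);x,z=-35+gx,-26+gz
        g=np.array([X+np.cos(t)*x+np.sin(t)*z,Z-np.sin(t)*x+np.cos(t)*z])
        p=np.radians(phi+th);b=np.array([-np.cos(p),np.sin(p)]);n=np.array([b[1],-b[0]])
        # distance of panel corner polygon (x>=0,z<=65) to body (b>=54,|n|<=hw): sample edge points
        d=[]
        for c in [(0,zz) for zz in range(-60,66,5)]+[(xx,65) for xx in range(0,60,5)]:
            r=np.array(c)-g; e=np.array([54-r@b,abs(r@n)-hw]); d.append(np.hypot(*np.maximum(e,0))+min(e.max(),0))
        out.append(min(d))
    return np.round(out,1)
for phi in(50,55,60,65,70):
    for gx,gz in((-12,2),(-20,2),(-22,8),(-22,-5)): c=clear(phi,gx,gz);print(phi,gx,gz,c.min(),c)
E
python3 body.py
```

```text
50 -12 2 26.3 [48.3 33.3 30.4 28.7 27.5 26.3 27.3 29.  32.8 37.8 43.5 47.8 49. ]
50 -20 2 34.1 [54.9 40.  37.4 36.1 35.2 34.1 35.1 36.7 40.5 45.4 51.4 55.8 57. ]
50 -22 8 35.6 [53.8 39.1 37.1 36.5 36.1 35.6 36.5 38.  41.5 46.2 52.3 57.4 59. ]
50 -22 -5 37.9 [60.5 45.5 42.6 40.8 39.4 37.9 38.9 40.7 44.5 49.4 54.6 58.2 59. ]
55 -12 2 20.5 [43.4 28.4 25.5 23.5 22.  20.5 21.5 23.3 27.1 32.1 37.6 41.8 43. ]
55 -20 2 28.3 [50.  35.  32.1 30.6 29.4 28.3 29.3 30.9 34.7 39.7 45.5 49.8 51. ]
55 -22 8 29.6 [48.5 33.6 31.4 30.6 30.2 29.6 30.5 32.  35.5 40.3 46.4 51.4 53. ]
55 -22 -5 32.4 [55.6 40.6 37.7 35.7 34.  32.4 33.4 35.2 39.1 43.7 48.7 52.2 53. ]
60 -12 2 15.2 [37.9 23.  20.3 18.6 17.  15.2 16.2 18.  21.9 26.6 31.8 35.9 37. ]
60 -20 2 22.7 [44.8 29.9 27.3 25.6 24.1 22.7 23.6 25.4 29.2 34.3 39.7 43.8 45. ]
60 -22 8 23.6 [43.6 28.7 26.1 25.  24.3 23.6 24.6 26.1 29.6 34.5 40.7 45.4 47. ]
60 -22 -5 27.4 [50.1 35.2 32.5 30.8 29.1 27.4 28.3 30.2 33.9 38.3 42.9 46.3 47.1]
65 -12 2 10.3 [31.8 17.1 14.7 13.3 11.9 10.3 11.3 13.1 16.9 21.5 26.3 30.1 31.2]
65 -20 2 17.6 [39.1 24.3 22.  20.6 19.2 17.6 18.6 20.4 24.3 28.9 34.1 38.1 39.2]
65 -22 8 17.8 [38.3 23.6 21.2 19.8 18.8 17.8 18.8 20.4 24.1 29.  35.  39.6 41.1]
65 -22 -5 22.4 [43.8 29.1 26.7 25.3 23.9 22.4 23.3 25.1 29.  33.  37.3 40.6 41.1]
70 -12 2 5.1 [25.1 10.7  8.7  7.6  6.5  5.1  6.1  7.8 11.7 16.3 20.8 24.4 25.4]
70 -20 2 12.6 [32.6 18.2 16.2 15.1 14.  12.6 13.6 15.3 19.2 24.  28.7 32.4 33.4]
70 -22 8 12.5 [32.5 18.1 16.  14.9 13.8 12.5 13.4 15.2 19.  24.  29.7 34.  35.4]
70 -22 -5 16.9 [36.9 22.5 20.4 19.3 18.3 16.9 17.9 19.6 23.5 28.  31.8 34.9 35.4]
```

The current grasp would only just clear. The bin may also have shifted in the grip, so I'll withdraw, set it down and regrasp nearer its front, which gives 12 mm of body clearance.

```bash
sed -i 's/G=np.array(\[653.8,/G=np.array([660.,/' pose.py
python3 - <<'E'
from pose import *
show((-20.5,3,38),(-23,-1,39),(-45,-1,39),(-80,0,38),(-90,0,0),(-90,-80,0),(-90,-91,0))
E
```

```text
now [-19.8    7.57  37.79  19.93] F [-4.  -0.7 -9.5] q [0.09 0.67 1.2  0.04 1.57 1.69] 22.15
(-20.5, 3, 38) [0.0007, -0.0001, 0.0044, -0.0002, -0.0037, -0.0002]
(-23, -1, 39) [-0.0007, -0.0001, 0.008, -0.0002, -0.0211, -0.0001]
(-45, -1, 39) [-0.0217, -0.0001, 0.0148, -0.0002, -0.0211, -0.0001]
(-80, 0, 38) [-0.0551, -0.0001, 0.0254, -0.0002, -0.0037, -0.0002]
(-90, 0, 0) [-0.0452, -0.0001, 0.0573, -0.0002, 0.6595, -0.0002]
(-90, -80, 0) [-0.0208, -0.0, 0.1334, -0.0002, 0.6595, -0.0002]
(-90, -91, 0) [-0.0174, -0.0, 0.1439, -0.0002, 0.6595, -0.0002]
```

>>> step_arm:
  rows: [0.0007,0,0.0044,0,-0.004,0,1,-0.0007,0,0.008,0,-0.021,0,1,-0.011,0,0.0115,0,-0.021,0,1,-0.0217,0,0.0148,0,-0.021,0,1,-0.0551,0,0.0254,0,-0.004,0,1,-0.0551,0,0.032,0,0.16,0,1,-0.052,0,0.041,0,0.33,0,1,-0.048,0,0.05,0,0.5,0,1,-0.0452,0,0.0573,0,0.6595,0,1,-0.0452,0,0.0573,0,0.6595,0,1,-0.037,0,0.083,0,0.6595,0,1,-0.028,0,0.11,0,0.6595,0,1,-0.0208,0,0.1334,0,0.6595,0,1,-0.019,0,0.139,0,0.6595,0,1,-0.018,0,0.142,0,0.6595,0,1,-0.018,0,0.142,0,0.6595,0,1]

```text
clock: 24.15
tcp_pos: [527.8, 128.6, 31.0]
orientation: [[0.939, -0.036, 0.342], [-0.034, -0.999, -0.012], [0.343, 0.0, -0.939]]
contact_force: [0.0, -0.9, -1.8]
finger_gap: 49.2
finger_force: 64.2
```

Run:
```python
from pose import *
show((-90,-92,0),(-90,-94,0))
```

```text
now [-89.45 -88.3   -0.04  19.91] F [ 0.  -0.9 -1.8] q [ 0.18  0.59  2.02 -0.37  0.2   2.14] 24.15
(-90, -92, 0) [-0.0018, -0.0001, 0.0032, 0.0002, -0.0007, -0.0004]
(-90, -94, 0) [-0.0025, -0.0001, 0.0051, 0.0002, -0.0007, -0.0004]
```

>>> step_arm:
  rows: [-0.0012,0,0.0022,0,0,0,1,-0.002,0,0.0041,0,0,0,1,-0.002,0,0.0047,0,0,0,1,-0.002,0,0.0047,0,0,0,0.2,-0.002,0,0.0047,0,0,0,-1,-0.002,0,0.0047,0,0,0,-1,-0.002,0,0.0047,0,0,0,-1,-0.002,0,0.0047,0,0,0,-1,-0.002,0,0.0047,0,0,0,-1]

```text
clock: 25.28
tcp_pos: [527.0, 128.7, 25.2]
orientation: [[0.939, -0.036, 0.342], [-0.034, -0.999, -0.012], [0.342, -0.0, -0.94]]
contact_force: [-0.2, -0.8, -0.5]
finger_gap: 85.0
finger_force: 0.0
```

```bash
cat > q.py <<'E'
from pose import *
show()
A=[]
for i in range(3):
    q=camera("side")
    for k,o in(("bin_mid",(0,0)),("bin_lip",(45,59)),("bin_neck",(35,26))):
        for r in landmark_of(k,q):
            W=w(q,r["centre"])
            if W[1]>60 and W[2]<120 and r["confidence"]>.3: A.append(W-o[0]*PX-[0,0,o[1]]);print(k,W.round(1),A[-1].round(1))
print(np.median(A,axis=0))
E
python3 q.py
```

```text
now [-90.25 -94.13   0.    19.98] F [-0.2 -0.8 -0.5] q [ 0.18  0.6   2.03 -0.4   0.18  2.17] 25.275
bin_mid [533.5 133.5  29.6] [533.5 133.5  29.6]
bin_lip [584.6 129.3  86.4] [539.7 130.9  27.4]
bin_neck [564.4 129.8  60.8] [529.5 131.1  34.8]
bin_mid [534.3 131.8  32.2] [534.3 131.8  32.2]
bin_lip [582.  131.3  87.3] [537.1 132.9  28.3]
bin_neck [570.1 127.9  57.7] [535.1 129.1  31.7]
bin_mid [535.2 133.8  30.8] [535.2 133.8  30.8]
bin_mid [568.  129.2  58.9] [568.  129.2  58.9]
bin_lip [584.5 131.5  86.7] [539.6 133.1  27.7]
bin_neck [568.6 130.1  58.6] [533.6 131.3  32.6]
[535.1397 131.5966  31.2452]
```

The bin hasn't slipped: vision and TCP agree to about 1 mm. I slide the open fingers 9 mm toward the front and regrip.

>>> step_arm:
  rows: [-0.0042,0,-0.0015,0,0,0,-1,-0.0085,0,-0.0031,0,0,0,-1,-0.0085,0,-0.0031,0,0,0,0.2,-0.0085,0,-0.0031,0,0,0,0.4,-0.0085,0,-0.0031,0,0,0,1,-0.0085,0,-0.0031,0,0,0,1,-0.0085,0,-0.0031,0,0,0,1,-0.0085,0,-0.0031,0,0,0,1]

```text
clock: 26.88
tcp_pos: [517.9, 129.1, 25.4]
orientation: [[0.939, -0.036, 0.342], [-0.034, -0.999, -0.012], [0.342, -0.0, -0.94]]
contact_force: [-4.0, 1.0, 6.5]
finger_gap: 48.6
finger_force: 60.9
```

```bash
rm off.json; sed -i 's/BIN=np.array(\[519,121.3,30.\])/BIN=np.array([535.2,129,30.])/' pose.py
python3 - <<'E'
from pose import *
print(OFF); show((-90,0,0),(-75,-1,37),(-26,-1,37))
E
```

```text
[-52.2525 -30.5726]
now [-90.62 -93.98  -0.02  20.04] F [-4.   1.   6.5] q [ 0.18  0.6   2.05 -0.45  0.17  2.22] 26.875
(-90, 0, 0) [0.0328, 0.0, -0.0881, -0.0002, -0.0003, -0.0003]
(-75, -1, 37) [0.052, -0.0, -0.1201, -0.0003, -0.6461, -0.0002]
(-26, -1, 37) [0.098, -0.0, -0.1033, -0.0003, -0.6461, -0.0002]
```

>>> step_arm:
  rows: [0.0034,0,-0.0094,0,0,0,1,0.0103,0,-0.028,0,0,0,1,0.0206,0,-0.0563,0,0,0,1,0.0328,0,-0.0881,0,0,0,1,0.038,0,-0.098,0,-0.162,0,1,0.043,0,-0.107,0,-0.323,0,1,0.048,0,-0.114,0,-0.485,0,1,0.052,0,-0.1201,0,-0.646,0,1,0.052,0,-0.1201,0,-0.646,0,1,0.067,0,-0.1146,0,-0.646,0,1,0.081,0,-0.1094,0,-0.646,0,1,0.09,0,-0.1062,0,-0.646,0,1,0.098,0,-0.1033,0,-0.646,0,1,0.098,0,-0.1033,0,-0.646,0,1,0.098,0,-0.1033,0,-0.646,0,1]

```text
clock: 28.75
tcp_pos: [574.2, 127.0, 155.7]
orientation: [[0.956, -0.036, -0.293], [-0.034, -0.999, 0.011], [-0.293, -0.0, -0.956]]
contact_force: [-1.0, -0.5, -0.7]
finger_gap: 48.7
finger_force: 62.6
```

Run:
```python
from pose import *
show((-20,-1,37),(-16,-1,37),(-12,-1,37))
```

```text
now [-26.41  -1.35  37.02  19.97] F [-1.  -0.5 -0.7] q [0.09 0.65 1.26 0.04 1.53 1.69] 28.75
(-20, -1, 37) [0.006, -0.0, -0.0022, -0.0002, 0.0004, -0.0001]
(-16, -1, 37) [0.0099, -0.0, -0.0034, -0.0002, 0.0004, -0.0001]
(-12, -1, 37) [0.0137, -0.0, -0.0045, -0.0002, 0.0004, -0.0001]
```

>>> step_arm:
  rows: [0.003,0,-0.001,0,0,0,1,0.006,0,-0.002,0,0,0,1,0.009,0,-0.003,0,0,0,1,0.0115,0,-0.0038,0,0,0,1,0.0137,0,-0.0045,0,0,0,1,0.0137,0,-0.0045,0,0,0,1]

```text
clock: 29.5
tcp_pos: [587.7, 126.5, 156.0]
orientation: [[0.955, -0.036, -0.296], [-0.034, -0.999, 0.01], [-0.296, 0.0, -0.955]]
contact_force: [-7.8, -0.3, 2.4]
finger_gap: 48.8
finger_force: 62.8
```

Run:
```python
from pose import *
show((-8,-1,37))
```

```text
now [-12.94  -1.22  37.21  19.91] F [-7.8 -0.3  2.4] q [0.09 0.67 1.22 0.04 1.55 1.69] 29.5
(-8, -1, 37) [0.0047, -0.0001, -0.0015, 0.0, 0.0036, -0.0001]
```

Contact now comes at X≈−13.3, and with the gripper body clear it must be the neck on the slat face. That puts the face at x≈656.4, which is also consistent with the earlier lip contact. I raise at X=−12.5, which is balanced between both slats.

```bash
sed -i 's/G=np.array(\[660.,/G=np.array([656.4,/' pose.py
python3 - <<'E'
from pose import *
show((-12.5,-1,37),(-12.5,4,37),(-12.3,9,37))
E
```

```text
now [-9.35 -1.22 37.21 20.04] F [-7.8 -0.3  2.4] q [0.09 0.67 1.22 0.04 1.55 1.69] 29.5
(-12.5, -1, 37) [-0.003, 0.0, 0.0009, 0.0, 0.0036, -0.0001]
(-12.5, 4, 37) [-0.0045, 0.0, -0.0038, 0.0, 0.0036, -0.0001]
(-12.3, 9, 37) [-0.0058, 0.0, -0.0087, 0.0, 0.0036, -0.0001]
```

>>> step_arm:
  rows: [-0.004,0,0.0012,0,0.002,0,1,-0.0048,0,-0.0015,0,0.002,0,1,-0.0055,0,-0.0038,0,0.002,0,1,-0.0062,0,-0.0063,0,0.002,0,1,-0.0068,0,-0.0087,0,0.002,0,1,-0.0068,0,-0.0087,0,0.002,0,1]

```text
clock: 30.25
tcp_pos: [585.5, 126.5, 166.2]
orientation: [[0.956, -0.036, -0.29], [-0.034, -0.999, 0.01], [-0.29, 0.0, -0.957]]
contact_force: [4.7, -0.8, -9.3]
finger_gap: 48.6
finger_force: 63.5
```

Run:
```python
from pose import *
show((-10,10,33),(-8,9,28),(-6.5,8,24))
```

```text
now [-11.49   9.31  36.86  19.95] F [ 4.7 -0.8 -9.3] q [0.09 0.66 1.22 0.04 1.56 1.69] 30.25
(-10, 10, 33) [0.0021, -0.0001, 0.0029, -0.0001, 0.0674, -0.0003]
(-8, 9, 28) [0.0058, -0.0001, 0.0083, -0.0001, 0.1547, -0.0003]
(-6.5, 8, 24) [0.0091, -0.0001, 0.0128, -0.0001, 0.2245, -0.0003]
```

There is still a light contact at the upper slat. The hung bin sits exactly at home, so I'll fit both bins' outlines in the same picture and read the loose bin's pose relative to it.

```bash
cat > rel3.py <<'E'
from pose import *
from scipy.optimize import minimize
s=read_state();N=where(s);print(N);S=6
box=lambda a,b:np.array([[x,y,z] for x in(a[0],b[0]) for y in(a[1],b[1]) for z in(a[2],b[2])],float)
parts=[box((-70,-25,-56),(0,25,4)),box((0,-20,0),(5,20,4)) ]
lipp=[box((0,-20,0),(12,20,4)),box((8,-20,0),(12,20,33))]
def mask(q,X,Z,th,al,shape,ps):
    t=np.radians(th);k=np.zeros(shape,np.uint8)
    for b in ps:
        P=np.array([px(q,G+(X+np.cos(t)*x+np.sin(t)*z)*PX+(al+y)*PY+[0,0,Z-np.sin(t)*x+np.cos(t)*z]) for x,y,z in b])
        cv2.fillConvexPoly(k,cv2.convexHull(((P+.5)*S*16-8).astype(np.int32)),1,shift=4)
    return k
def nm(f,x0,d): 
    r=minimize(f,x0,method="Nelder-Mead",options=dict(initial_simplex=np.array(x0)+np.vstack([np.zeros(len(x0)),np.diag(d)]),xatol=.05)); return r.x.round(1),r.fun
q=camera("side")
L=outline_of("bin_mid",q)+outline_of("hung_bin",q)
for r in L:
    ys,xs=np.nonzero(r["region"]);c=np.array([xs.mean(),ys.mean()])
    m=cv2.resize(r["region"].astype(np.uint8),None,fx=S,fy=S,interpolation=cv2.INTER_NEAREST)
    ch=px(q,G-35*PX-155*PY+[0,0,-26]);cl=px(q,G+(N[0]-42)*PX+N[3]*PY+[0,0,N[1]])
    if np.hypot(*(c-ch))<12: print("hung",len(xs),r["confidence"],nm(lambda v:(mask(q,v[0],v[1],0,v[2],m.shape,parts)!=m).sum(),[4,0,-155],[3,3,4]))
    if np.hypot(*(c-cl))<12:
        far=mask(q,N[0],N[1],N[2],N[3],m.shape,[box((-2,-25,-8),(60,25,60))])>0  # ignore lip zone
        f=lambda v:((mask(q,v[0],v[1],v[2],N[3],m.shape,parts[:1])!=m)&~far).sum()
        print("loose",len(xs),r["confidence"],nm(f,N[:3],[3,3,4]),nm(f,N[:3]+[-4,2,-3],[3,3,4]),f(N[:3]))
E
python3 rel3.py
```

```text
[-11.49   9.31  36.86  19.95]
loose 381 0.87 (array([-16.1,   7.8,  40.7]), np.float64(2999.0)) (array([-15.9,   8.3,  39.2]), np.float64(3049.0)) 3992
```

Run:
```python
from pose import *
s=read_state();print(s["contact_force"],s["torque"],s["tcp_pos"],s["clock"])
q=camera("side")
im=cv2.resize(q["image"][135:205,225:313,::-1],None,fx=9,fy=8.5,interpolation=cv2.INTER_CUBIC)[:595,:792]
X,Z,th,al=where(s);t=np.radians(th)
f=lambda p:tuple(int(v) for v in ((px(q,p)-[225,135])*[9,8.5]+4.5))
def P(x,z,y=0,X=X,Z=Z,t=t,al=al):
    return G+(X+np.cos(t)*x+np.sin(t)*z)*PX+(al+y)*PY+[0,0,Z-np.sin(t)*x+np.cos(t)*z]
cv2.polylines(im,[np.array([f(P(x,z,-25)) for x,z in((-70,-56),(0,-56),(0,4),(-70,4))])],True,(0,0,255),1)
for dx,c in((0,(0,255,0)),(3.6,(255,255,0))):
  H=G+dx*PX
  for z in(0,24): cv2.line(im,f(H-210*PY+[0,0,z]),f(H+210*PY+[0,0,z]),c,1)
  cv2.polylines(im,[np.array([f(H+x*PX-180*PY+[0,0,z]) for x,z in((-70,-56),(0,-56),(0,4),(-70,4))])],True,c,1)
cv2.imwrite("pics/t4.png",im)
```

```text
[ 4.9856 -1.0075 -8.4507] [-0.1294 -0.9292  0.0102] [585.4794 126.5032 166.1207] 30.4
```

View pics/t4.png

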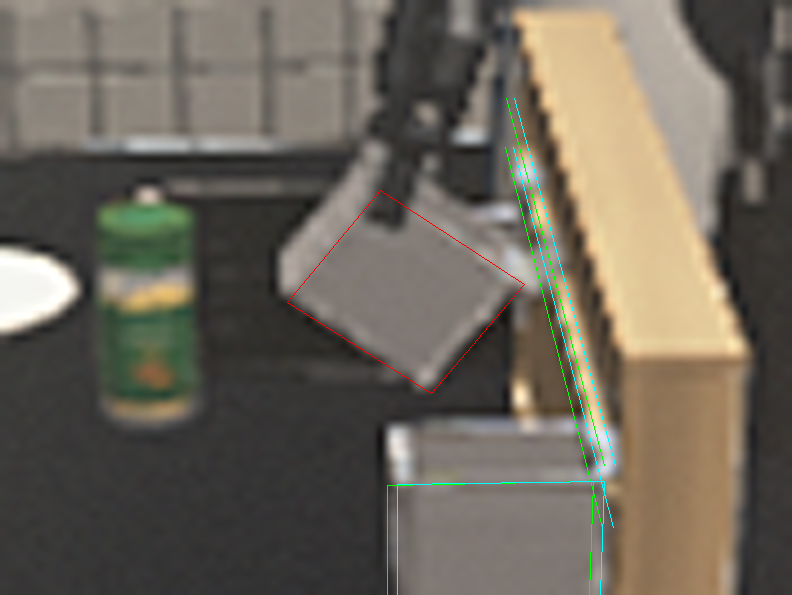

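The picture shows the loose bin's near corner at (425,385) and the groove edge matching the 660 line (cyan), so the lip is only just behind the upper slat and needs to go deeper. The neck now clears the lower slat, so I move inward while easing down slightly, watching force and torque.

```bash
sed -i 's/G=np.array(\[656.4,/G=np.array([660.,/' pose.py; sed -i 's/"q",np.array(s\["joint_pos"\]).round(2)/"T",np.array(s["torque"]).round(2)/' pose.py
python3 - <<'E'
from pose import *
show((-14.5,8,38),(-12.5,8.5,38),(-11,9,37))
E
```

```text
now [-15.14   9.22  36.87  19.81] F [ 5.1 -1.6 -8.9] T [-0.17 -0.94  0.01] 30.45
(-14.5, 8, 38) [0.0008, -0.0002, -0.0002, -0.0001, -0.0197, -0.0004]
(-12.5, 8.5, 38) [0.0025, -0.0002, -0.0013, -0.0001, -0.0197, -0.0004]
(-11, 9, 37) [0.004, -0.0002, -0.0011, -0.0001, -0.0023, -0.0004]
```

>>> step_arm:
  rows: [0.0005,0,0.0003,0,-0.02,0,1,0.0015,0,-0.0003,0,-0.02,0,1,0.0025,0,-0.0007,0,-0.02,0,1,0.0025,0,-0.0007,0,-0.02,0,1]

```text
clock: 30.95
tcp_pos: [587.7, 126.5, 166.4]
orientation: [[0.95, -0.036, -0.31], [-0.034, -0.999, 0.011], [-0.31, -0.0, -0.951]]
contact_force: [-0.0, -0.4, -1.4]
finger_gap: 48.6
finger_force: 64.2
```

Run:
```python
from pose import *
show((-11,8.5,38),(-9.5,9,36))
```

```text
now [-13.09   8.29  38.04  19.95] F [-0.  -0.4 -1.4] T [ 0.   -0.2  -0.04] 30.95
(-11, 8.5, 38) [0.0019, -0.0, -0.0008, -0.0002, 0.0008, -0.0001]
(-9.5, 9, 36) [0.0036, -0.0, 0.0003, -0.0002, 0.0357, -0.0001]
```

>>> step_arm:
  rows: [0.001,0,-0.0006,0,0,0,1,0.002,0,-0.001,0,0.01,0,1,0.003,0,-0.0006,0,0.0357,0,1,0.003,0,-0.0006,0,0.0357,0,1]

```text
clock: 31.45
tcp_pos: [590.4, 126.5, 166.3]
orientation: [[0.961, -0.036, -0.275], [-0.034, -0.999, 0.01], [-0.275, -0.0, -0.961]]
contact_force: [0.2, 1.0, -0.9]
finger_gap: 48.3
finger_force: 64.3
```

Run:
```python
from pose import *
show((-9,9.5,33),(-8,9,30),(-7,8.5,27))
```

```text
now [-10.08  10.33  35.95  19.98] F [ 0.2  1.  -0.9] T [-0.03 -0.17  0.01] 31.45
(-9, 9.5, 33) [0.0019, -0.0, 0.0036, -0.0002, 0.0515, 0.0]
(-8, 9, 30) [0.0038, -0.0, 0.0068, -0.0002, 0.1039, 0.0]
(-7, 8.5, 27) [0.0059, -0.0, 0.01, -0.0002, 0.1563, -0.0]
```

Free at (−10,10,36°). Continue the swing.

>>> step_arm:
  rows: [0.001,0,0.0018,0,0.026,0,1,0.0019,0,0.0036,0,0.0515,0,1,0.0029,0,0.0052,0,0.078,0,1,0.0038,0,0.0068,0,0.104,0,1,0.0038,0,0.0068,0,0.104,0,1]

```text
clock: 32.08
tcp_pos: [592.0, 126.4, 158.5]
orientation: [[0.984, -0.036, -0.174], [-0.035, -0.999, 0.006], [-0.174, -0.0, -0.985]]
contact_force: [0.1, -0.1, -1.2]
finger_gap: 48.7
finger_force: 64.3
```

Run:
```python
from pose import *
show((-7,8.5,27),(-6,8,24),(-5.3,7.5,21))
```

```text
now [-8.22  8.83 30.02 19.96] F [ 0.1 -0.1 -1.2] T [-0.05 -0.1   0.  ] 32.075
(-7, 8.5, 27) [0.0019, -0.0, 0.0032, -0.0001, 0.0528, -0.0]
(-6, 8, 24) [0.0038, -0.0, 0.0066, -0.0001, 0.1051, -0.0]
(-5.3, 7.5, 21) [0.0055, -0.0, 0.01, -0.0001, 0.1575, -0.0001]
```

>>> step_arm:
  rows: [0.001,0,0.0016,0,0.026,0,1,0.0019,0,0.0032,0,0.053,0,1,0.0029,0,0.005,0,0.079,0,1,0.0038,0,0.0066,0,0.105,0,1,0.0055,0,0.01,0,0.1575,0,1,0.0055,0,0.01,0,0.1575,0,1]

```text
clock: 32.83
tcp_pos: [595.4, 126.3, 147.6]
orientation: [[0.999, -0.036, -0.019], [-0.036, -0.999, 0.001], [-0.019, -0.0, -1.0]]
contact_force: [0.5, 0.4, -2.0]
finger_gap: 48.6
finger_force: 64.2
```

Run:
```python
from pose import *
show((-4.7,7,18),(-4,6,15),(-3.5,5.5,12),(-3,4.8,9))
```

```text
now [-5.58  7.32 21.08 19.96] F [ 0.5  0.4 -2. ] T [ 0.    0.05 -0.01] 32.825
(-4.7, 7, 18) [0.0016, -0.0, 0.0035, -0.0001, 0.0537, -0.0001]
(-4, 6, 15) [0.0031, -0.0, 0.0075, -0.0001, 0.106, -0.0001]
(-3.5, 5.5, 12) [0.0046, -0.0, 0.011, -0.0001, 0.1584, -0.0001]
(-3, 4.8, 9) [0.0062, -0.0, 0.0147, -0.0001, 0.2108, -0.0001]
```

>>> step_arm:
  rows: [0.0008,0,0.0018,0,0.027,0,1,0.0016,0,0.0035,0,0.054,0,1,0.0031,0,0.0075,0,0.106,0,1,0.0046,0,0.011,0,0.158,0,1,0.0062,0,0.0147,0,0.211,0,1,0.0062,0,0.0147,0,0.211,0,1]

```text
clock: 33.58
tcp_pos: [601.4, 126.0, 132.5]
orientation: [[0.981, -0.036, 0.19], [-0.035, -0.999, -0.007], [0.19, 0.0, -0.982]]
contact_force: [-0.3, -0.4, -1.4]
finger_gap: 48.3
finger_force: 64.3
```

Run:
```python
from pose import *
show((-2,4,6),(-1.5,3.5,3),(-1,3,0),(-1,0,0))
```

```text
now [-2.91  4.52  9.05 19.91] F [-0.3 -0.4 -1.4] T [ 0.05  0.16 -0.02] 33.575
(-2, 4, 6) [0.0015, -0.0001, 0.0038, 0.0002, 0.0533, -0.0001]
(-1.5, 3.5, 3) [0.0027, -0.0001, 0.0075, 0.0002, 0.1057, -0.0001]
(-1, 3, 0) [0.004, -0.0001, 0.0111, 0.0002, 0.158, -0.0001]
(-1, 0, 0) [0.0035, -0.0001, 0.014, 0.0002, 0.158, -0.0001]
```

Still no contact. Finish levelling, keeping Z about 3 mm high.

>>> step_arm:
  rows: [0.0008,0,0.0019,0,0.027,0,1,0.0015,0,0.0038,0,0.053,0,1,0.0021,0,0.0056,0,0.08,0,1,0.0027,0,0.0075,0,0.106,0,1,0.0032,0,0.0111,0,0.158,0,1,0.0032,0,0.0111,0,0.158,0,1]

```text
clock: 34.33
tcp_pos: [607.5, 125.7, 122.5]
orientation: [[0.939, -0.036, 0.342], [-0.034, -0.999, -0.013], [0.343, 0.0, -0.939]]
contact_force: [0.8, 0.6, -1.7]
finger_gap: 48.6
finger_force: 64.3
```

Run:
```python
from pose import *
show((-1.5,0,0),(-1.5,-1,0),(1,2,0))
```

```text
now [-0.97  3.06 -0.04 19.86] F [ 0.8  0.6 -1.7] T [0.01 0.27 0.02] 34.325
(-1.5, 0, 0) [-0.0016, -0.0001, 0.0027, 0.0003, -0.0006, -0.0002]
(-1.5, -1, 0) [-0.0019, -0.0001, 0.0036, 0.0003, -0.0006, -0.0002]
(1, 2, 0) [0.0015, -0.0001, 0.0016, 0.0003, -0.0006, -0.0002]
```

Now push gently inward (+X) to feel the face, then lower.

>>> step_arm:
  rows: [0.0009,0,0.0003,0,0,0,1,0.0019,0,0.0007,0,0,0,1,0.0028,0,0.001,0,0,0,1,0.0028,0,0.001,0,0,0,1]

```text
clock: 34.83
tcp_pos: [610.4, 125.7, 122.5]
orientation: [[0.938, -0.036, 0.344], [-0.034, -0.999, -0.012], [0.344, -0.0, -0.939]]
contact_force: [-0.3, 0.0, -1.6]
finger_gap: 48.7
finger_force: 64.3
```

Run:
```python
from pose import *
show((2,0,0))
```

```text
now [ 1.89  3.2  -0.11 19.92] F [-0.3  0.  -1.6] T [ 0.03  0.35 -0.04] 34.825
(2, 0, 0) [-0.001, -0.0001, 0.0029, -0.0, -0.0019, -0.0003]
```

>>> step_arm:
  rows: [0.0009,0,0.0003,0,0,0,1,0.0019,0,0.0007,0,0,0,1,0.0028,0,0.001,0,0,0,1,0.0028,0,0.001,0,0,0,1]

```text
clock: 35.33
tcp_pos: [610.8, 125.5, 121.6]
orientation: [[0.94, -0.036, 0.34], [-0.033, -0.999, -0.013], [0.34, 0.001, -0.94]]
contact_force: [-16.2, 1.0, 5.1]
finger_gap: 48.4
finger_force: 65.5
```

Run:
```python
from pose import *
show()
```

```text
now [ 2.43  2.08  0.13 19.77] F [-16.2   1.    5.1] T [0.3  1.79 0.27] 35.325
```

Face contact at X≈2.2. Ease the push, then lower onto the slat edge.

>>> step_arm:
  rows: [-0.0019,0,-0.0007,0,0,0,1,-0.0023,0,0.0002,0,0,0,1,-0.0026,0,0.0012,0,0,0,1,-0.003,0,0.0021,0,0,0,1,-0.003,0,0.0021,0,0,0,1]

```text
clock: 35.95
tcp_pos: [610.9, 125.7, 119.6]
orientation: [[0.938, -0.036, 0.343], [-0.034, -0.999, -0.012], [0.344, -0.0, -0.939]]
contact_force: [-8.1, 0.4, 6.0]
finger_gap: 48.8
finger_force: 65.4
```

Run:
```python
from pose import *
show()
```

```text
now [ 2.33  0.3  -0.1  19.9 ] F [-8.1  0.4  6. ] T [0.01 0.74 0.13] 35.95
```

>>> step_arm:
  rows: [-0.0006,0,0.0004,0,0,0,1,-0.0009,0,0.0012,0,0,0,1,-0.0009,0,0.0012,0,0,0,1]

```text
clock: 36.33
tcp_pos: [610.8, 125.7, 119.1]
orientation: [[0.938, -0.036, 0.345], [-0.033, -0.999, -0.012], [0.345, -0.0, -0.939]]
contact_force: [-15.6, -1.1, 21.0]
finger_gap: 48.9
finger_force: 67.3
```

Run:
```python
from pose import *
show()
```

```text
now [ 2.17 -0.12 -0.19 19.93] F [-15.6  -1.1  21. ] T [-0.22  0.73  0.04] 36.325
```

Seated: Z≈0, with Fz +21 on the slat edge and the back on the face. Relax slightly and open.

>>> step_arm:
  rows: [-0.0001,0,-0.0007,0,0,0,1,-0.0001,0,-0.0007,0,0,0,1,-0.0001,0,-0.0007,0,0,0,-0.2,-0.0001,0,-0.0007,0,0,0,-0.3,-0.0001,0,-0.0007,0,0,0,-0.4,-0.0001,0,-0.0007,0,0,0,-0.7,-0.0001,0,-0.0007,0,0,0,-0.7,-0.0001,0,-0.0007,0,0,0,-0.7]

```text
clock: 37.33
tcp_pos: [610.4, 125.7, 118.7]
orientation: [[0.938, -0.036, 0.344], [-0.034, -0.999, -0.012], [0.344, -0.0, -0.939]]
contact_force: [-0.4, -0.6, 0.3]
finger_gap: 72.6
finger_force: 0.0
```

```bash
cat > fin.py <<'E'
from pose import *
show();print(read_state()["finger_gap"])
for n in("side","top"):
    q=camera(n)
    for k,o in(("bin_mid",(-35,-26)),("bin_neck",(0,0)),("bin_lip",(10,33)),("hung_bin",(-35,-56))):
        for r in landmark_of(k,q):
            W=w(q,r["centre"])
            if W[1]>-80 and 70<W[2]<230 and r["confidence"]>.3:
                d=W-G;print(n,k,round(r["confidence"],2),"X %.1f Z %.1f al %.1f"%(d@PX-o[0],d[2]-o[1],d@PY))
E
python3 fin.py
```

```text
now [ 1.89 -0.61 -0.12 19.93] F [-0.4 -0.6  0.3] T [ 0.06  0.15 -0.  ] 37.325
72.55072192142465
side bin_neck 0.54 X -1.9 Z 1.8 al 22.8
side bin_lip 0.9 X 3.8 Z -0.3 al 24.8
side hung_bin 0.76 X 1.2 Z 2.8 al -154.5
top bin_mid 0.6 X -0.5 Z -32.6 al 152.9
top bin_mid 0.53 X -1.8 Z -0.9 al 23.3
top bin_neck 0.6 X -34.2 Z -32.6 al 24.5
top bin_neck 0.57 X -2.2 Z 2.4 al 18.5
top bin_lip 0.79 X -2.1 Z 2.0 al 20.1
top hung_bin 0.56 X 3.1 Z 1.5 al -154.9
```

The bin hangs at home height. Back away along the fingers and check.

>>> step_arm:
  rows: [0,0,-0.01,0,0,0,-0.7,0,0,-0.03,0,0,0,-0.7,0,0,-0.06,0,0,0,-0.7,0,0,-0.1,0,0,0,-0.7,0,0,-0.13,0,0,0,-0.7,0,0,-0.13,0,0,0,-0.7,0,0,-0.13,0,0,0,-0.7]

```text
clock: 38.7
tcp_pos: [565.5, 127.3, 240.6]
orientation: [[0.938, -0.036, 0.344], [-0.034, -0.999, -0.012], [0.344, -0.0, -0.939]]
contact_force: [-0.4, -0.4, 0.0]
finger_gap: 72.5
finger_force: 0.0
```

```bash
python3 fin.py; sed -i 's/^S=6.*//' rel3.py
cat > o.py <<'E'
exec(open("rel3.py").read().split("q=camera")[0])
S=6
for n in("side","top"):
    q=camera(n)
    for r in outline_of("bin_mid",q)+outline_of("hung_bin",q):
        ys,xs=np.nonzero(r["region"]);c=np.array([xs.mean(),ys.mean()])
        m=cv2.resize(r["region"].astype(np.uint8),None,fx=S,fy=S,interpolation=cv2.INTER_NEAREST)
        for al in(20,-155):
            if np.hypot(*(c-px(q,G-35*PX+al*PY+[0,0,-26])))<12: print(n,al,nm(lambda v:(mask(q,v[0],v[1],v[2],v[3],m.shape,parts[:1])!=m).sum(),[0,0,0,al],[3,3,5,4]))
E
python3 o.py
```

```text
now [-43.06 121.31  -0.12  19.9 ] F [-0.4 -0.4  0. ] T [-0.02  0.17 -0.  ] 38.7
72.48487562724232
side bin_mid 0.71 X 3.3 Z 0.8 al 20.1
side bin_neck 0.83 X -2.7 Z 2.3 al 20.2
side bin_lip 0.82 X 1.0 Z -0.3 al 23.9
side hung_bin 0.88 X -0.7 Z 0.1 al -156.2
top bin_mid 0.69 X -2.5 Z -3.0 al 24.0
top bin_neck 0.71 X 0.0 Z 1.2 al 20.4
top bin_lip 0.74 X -1.3 Z 1.0 al 22.1
top hung_bin 0.65 X 2.3 Z -0.2 al -157.5
[-42.84 121.25  -0.1   19.91]
side 20 (array([  2.5, -22. ,   0.4,  74.8]), np.float64(1027.0))
side -155 (array([  -0.1,    0.3,   -1.6, -152.9]), np.float64(1333.0))
side 20 (array([-1. , -3.9,  3.9, 25.7]), np.float64(1727.0))
top 20 (array([ 9. , -7.2,  6.1, 24.6]), np.float64(1475.0))
top -155 (array([   8.2,   -2.7,    8. , -155. ]), np.float64(1545.0))
```

```bash
python3 -c "
from rig import workorder;print(workorder.job_done())"
```

```text
the job is handed in; nothing more can be done
None
```

The loose grey bin hangs level in the gap, back against the panel, about 20 mm left of the panel's middle; the last camera check put it within a few mm of home, and I handed the job in at about 39 of 56 s with the gripper clear, without re-measuring the tin, cup, jar and shaker.

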